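Draw the facade panels to the stop and probe their marks

ROBOT

A 6-joint arm with a two-finger parallel gripper is mounted at the origin on the work surface. World frame = base frame: x ahead of the robot, y to its left, z up, the work surface at z = 0. Lengths are in mm, angles in rad, forces in N, time in s.
With the tool pointing down it reaches from about 275 to 825 mm from the base axis. Payload 5.2 kg.
Tool frame: the origin (TCP) lies midway between the tips of the shut fingers; the grasp point (between the pads) lies 19 mm behind it (ctrl.grasp_offset is the distance from the TCP to the grasp point, in mm); y points along the fingers, x is the direction in which the jaws open and shut, and the axes are right-handed (so a half turn about y gives the same grasp; the last joint's range is limited). The gripper opens to 93 mm and grips with 3 to 60 N. Pads are 15 mm wide; open, the fingers measure 128 mm over their backs; the gripper's body (75 mm by 188 mm) begins 65 mm behind the grasp point.
Start: joints at [1.044, 0.259, 1.535, -0, 1.348, -0.203], TCP at [174.972, 521.43, 218.653] pointing down, gripper open.
Joint ranges: [-3.14, 3.14], [-0.91, 2.08], [0.19, 2.58], [-1.22, 4.36], [0.22, 2.71], [-3.12, 3.12]. Speed limits (rad/s): [2.57, 2.57, 3.14, 3.14, 3.14, 3.14].

INTERFACE

Orientations are given as a unit quaternion [x, y, z, w].
In Python, from cell import ctrl gives the robot as it stands. The module is installed in compiled form; this text tells all that it offers.
- The arm moves only by the tool step_arm, never from a script. Its argument "deltas" is a list that holds one entry, the list of rows, each a list of 7 numbers: the shift along the tool's x, y, z in m, then the turn, a rotation vector about the tool's x, y, z in degrees, then the finger opening in m, from 0 to 0.093. A call has exactly 5 rows; each row is the pose to reach, as a shift and turn from the pose commanded when the call began, along the tool's axes at that moment; what a row does not reach only later rows make up. A row lasts 1/12 s, in which the tool goes at most 41.7 mm and 7.16 degrees, less where a joint would pass 70% of its speed; a pose out of reach is approached as far as the arm can. A call with a gripper value outside its range is refused whole. The fingers move at their own pace and stop on an object; "newtons" is the grip in N (left out, the last holds). Time passes only in rows, so rows that repeat a pose let the fingers close, or fill a call up. It gives the time, the measured TCP pose, the force and the opening at its end, in the units of the state.
- ctrl.read_state(): the state, without advancing time (a new reading comes with each control period).
- ctrl.camera(name): name is "scene" or "top"; returns the picture (384x512x3 uint8, red, green, blue); there is no depth.
- ctrl.camera_params(name): a dict with "vertical_fov" (degrees; the focal length in pixels is half the picture's height over the tangent of half this angle, whatever the lens; pixels are square), "cx", "cy" (the principal point, pixels), "eye" and "orientation" of the camera in the world. Camera axes: x right, y down, z forward; pixel columns grow to the right and rows downward; lengths in mm; the calibration is good to about 2 mm. A picture is of the moment at which its call begins. camera_params takes no time and is no camera call.
- ctrl.hand_in(): hands the job in, once; it reports no verdict.
The state is a dict: "time_s": time; "q": joint angles; "qd": joint speeds; "effort": joint torques, N m; "ee_pos": TCP position; "eef_rot": TCP orientation; "wrist_force": force on the tool from outside, world axes, zero at the start; "wrist_torque": the same for the moment, N m; "opening": finger opening in mm.
Only numpy, scipy, OpenCV 4.12 (cv2) and the standard library are available. Lean on these libraries where they do the work, as an engineer would, in place of code of your own. Each camera call takes 0.05 s, during which the arm holds its last target. There are 200 camera calls.

TASK

Draw every facade panel in the check tray toward the arm until it lies flat and flush against the yellow stop bar. Then take the touch probe, zero it by pressing its tip on the middle of the brass datum disc, and press the tip on the middle of the two marks of each panel present, red panel first, then yellow, then blue, then green, and on each the round mark before the square one. Finally hang the probe back in its fork by the collar, with all panels still flush against the stop bar, and leave the glue bottles, model houses and tools around alone.

Things in the scene. Friction and masses are not known exactly. Their poses are not given: they have to be found in the camera images.
- tray: Fixed check tray. Origin: centre of its underside; x points away from the robot (roughly world x), y left. Slick dark floor 290 (x) by 510 (y) mm, 4 mm above the origin, framed by bars 14 mm wide with tops 14 mm above the origin: the yellow bar on the robot's side (-x) is the stop bar, the others are aluminium.
- stop (a point): Middle of the inner face of the yellow stop bar, at the tray floor's level; axes as the tray's. A panel is flush when its near edge lies along this face (x = 0 here, so the panel's origin is at x = 70 mm).
- datum (a point): Centre of the top of the brass datum disc (28 mm across) on the base of the probe stand, 20 mm above the table, 75 mm on the open (-x) side of the fork.
- stand: Fixed probe stand. Origin at table level under the hanging probe's axis; x points to its back (world x within 20 degrees). Grey base 160x90x10 mm, x -105 to +55; rear post x +32 to +50, 100 mm high; level fork of two 14 mm prongs reaching to x -32: slot 32 mm wide, open above and to -x, prong tops 100 mm above the table. The probe's collar rests on them, centred over the origin.
- probe: Upright touch probe, 145 mm, 0.13 kg; origin at its lower end (free stylus tip), z up. From below: red-tipped spring stylus (0-30 mm), nose and round barrel 24 mm across (30-82), orange collar 50 mm across (82-90), black square grip 22x22 mm with orange band (90-145). Starts hanging in the fork by its collar, sides parallel to the stand's, tip 18 mm above the table.
- probe_tip (a point): Lowest point of the stylus's round tip (ball 8 mm across); moves up with the stylus when it is pressed in.
- stylus (a joint): How far the spring stylus is pressed into the probe, m: 0 free, 0.010 fully in; spring about 250 N/m. A reading is taken when it is pressed in by 1.5 mm or more on a mark.
- panel_red: White facade panel with red marks, 140 (x) by 96 (y) by 6 mm, 0.08 to 0.15 kg; loose, too wide to grip; slides easily on the tray (friction about 0.3) when pressed on top (5-10 N) and drawn. Starts at the tray's back, far edge too near the back bar for a finger. Origin: centre of its underside; x points away from the robot when square. May be absent.
- red_round (a point): Centre of the red round mark (18 mm disc) on the panel's top face, at x -35, y -30 mm of the panel, toward the near edge.
- red_square (a point): Centre of the red square mark (18 mm) on the panel's top face, at x +35, y +30 mm of the panel, toward the far edge.
- panel_yellow: White facade panel with yellow marks, 140 (x) by 96 (y) by 6 mm, 0.08 to 0.15 kg; loose, too wide to grip; slides easily on the tray (friction about 0.3) when pressed on top (5-10 N) and drawn. Starts at the tray's back, far edge too near the back bar for a finger. Origin: centre of its underside; x points away from the robot when square. May be absent.
- yellow_round (a point): Centre of the yellow round mark (18 mm disc) on the panel's top face, at x -35, y -30 mm of the panel, toward the near edge.
- yellow_square (a point): Centre of the yellow square mark (18 mm) on the panel's top face, at x +35, y +30 mm of the panel, toward the far edge.
- panel_blue: White facade panel with blue marks, 140 (x) by 96 (y) by 6 mm, 0.08 to 0.15 kg; loose, too wide to grip; slides easily on the tray (friction about 0.3) when pressed on top (5-10 N) and drawn. Starts at the tray's back, far edge too near the back bar for a finger. Origin: centre of its underside; x points away from the robot when square. May be absent.
- blue_round (a point): Centre of the blue round mark (18 mm disc) on the panel's top face, at x -35, y -30 mm of the panel, toward the near edge.
- blue_square (a point): Centre of the blue square mark (18 mm) on the panel's top face, at x +35, y +30 mm of the panel, toward the far edge.
- panel_green: White facade panel with green marks, 140 (x) by 96 (y) by 6 mm, 0.08 to 0.15 kg; loose, too wide to grip; slides easily on the tray (friction about 0.3) when pressed on top (5-10 N) and drawn. Starts at the tray's back, far edge too near the back bar for a finger. Origin: centre of its underside; x points away from the robot when square. May be absent.
- green_round (a point): Centre of the green round mark (18 mm disc) on the panel's top face, at x -35, y -30 mm of the panel, toward the near edge.
- green_square (a point): Centre of the green square mark (18 mm) on the panel's top face, at x +35, y +30 mm of the panel, toward the far edge.
- glue_blue: Upright white glue bottle with blue cap, 42 mm across, 132 high; leave alone. Origin at the centre of its underside.
- glue_pink: Upright white glue bottle with pink cap, 42 mm across, 132 high; leave alone. Origin at the centre of its underside.
- house_a: White printed model house 45 by 75 by 50 mm; leave alone. Origin at the centre of its underside.
- house_b: White printed model house 50 by 65 by 40 mm; leave alone. Origin at the centre of its underside.
- screwdriver: Screwdriver with orange handle lying on the mat, 180 mm long; leave alone. Origin near its middle.
Things that resemble listed ones, but are neither listed nor needed, are in the scene too. What is shaped like the panel_green but orange, purple or turquoise is not meant.

How it is judged:
By the outcome, as a careful person would: the job done as asked, in the order asked, and still so for the second after the job is handed in, with the robot touching nothing.
Of panel_red, panel_yellow, panel_blue, panel_green only 3 to 4 are there at a start; the rules pass over those that are not, and their reading is None.
At some moment in a run one of panel_red, panel_yellow, panel_blue, panel_green may be knocked a few centimetres aside while the robot is not near it.
It also fails if it takes over 210 s, if anything falls off the work surface, if the arm or the gripper's body presses on something with over 40 N, if the wrist force passes 120 N, or if a joint passes its speed limit or range.

## Working session

There is one attempt and no reset: what is moved stays moved. The work goes in short steps, Python scripts to look and compute and a tool call to move; the robot and the scene stay as the last step left them, time stands still between calls to the robot, and variables do not carry over. Pictures are saved under pics/ and viewed, about 12 in all and at most 16, crops included, and the job is handed in when it is done.

Besides the shell and the picture viewer there is one more tool, called after ">>>" as name(argument=value, ...) on one line, values as JSON. step_arm: Moves the arm, as the interface text tells. Its arguments: {"type":"object","properties":{"deltas":{"type":"array","items":{"type":"array","items":{"type":"array","items":{"type":"number"}}}},"newtons":{"type":"number"}},"required":["deltas"]}

```bash
mkdir -p pics
cat > h.py <<'E'
import numpy as np, cv2
from scipy.spatial.transform import Rotation as R
from cell import ctrl
def cam(n):
    p=ctrl.camera_params(n); img=ctrl.camera(n); return img,p
def save(img,f,box=None,s=1):
    if box: x0,y0,x1,y1=box; img=img[y0:y1,x0:x1]
    img=cv2.resize(img,None,fx=s,fy=s,interpolation=cv2.INTER_CUBIC)
    cv2.imwrite('pics/'+f,img[:,:,::-1])
def rot(p):
    o=np.array(p['orientation'],float)
    return R.from_quat(o).as_matrix() if o.size==4 else o.reshape(3,3)
def ray(p,uv,z):
    f=192/np.tan(np.radians(p['vertical_fov'])/2)
    d=rot(p)@np.array([(uv[0]-p['cx'])/f,(uv[1]-p['cy'])/f,1])
    e=np.array(p['eye'],float); return e+d*(z-e[2])/d[2]
def proj(p,X):
    f=192/np.tan(np.radians(p['vertical_fov'])/2)
    c=rot(p).T@(np.array(X,float)-np.array(p['eye'])); return np.array([p['cx']+f*c[0]/c[2],p['cy']+f*c[1]/c[2]])
E
python3 - <<'E'
from h import *
print(ctrl.read_state())
for n in('scene','top'):
    i,p=cam(n); print(p); save(i,n+'0.png',s=1.5); np.save(n+'0.npy',i)
E
```

```text
{'time_s': 0.0, 'q': array([ 1.04419473e+00,  2.59351652e-01,  1.53606143e+00, -7.33966811e-06,
        1.34798889e+00, -2.02786106e-01]), 'qd': array([-5.10251060e-04,  9.04273299e-05,  1.14994378e-03,  1.70571986e-03,
        6.81607227e-04, -2.44780437e-04]), 'effort': array([ 1.61296862e-04, -4.37300563e+01, -2.84002000e+01,  7.18560233e-02,
        4.09199554e-02, -1.40235843e-04]), 'ee_pos': array([174.70072611, 520.95218182, 217.82173782]), 'eef_rot': array([ 0.57432441,  0.41227755, -0.4134433 , -0.57379729]), 'wrist_force': array([-0.34380192, -0.52897558,  0.12711151]), 'wrist_torque': array([0.01503551, 0.03848444, 0.00851389]), 'opening': 92.90401732579917}
{'vertical_fov': 54.43273160502466, 'cx': 254.75524615359095, 'cy': 193.1748323800249, 'eye': array([1478.78334546,  -58.02347626,  698.038016  ]), 'orientation': array([ 0.64178315,  0.60431793, -0.32503635, -0.34244065])}
{'vertical_fov': 48.260013672695166, 'cx': 247.85069933224304, 'cy': 182.9958948744841, 'eye': array([ 415.01009014,   -6.72767381, 1704.38194205]), 'orientation': array([ 0.70998363, -0.70358411,  0.01856009, -0.02341313])}
```

View pics/top0.png

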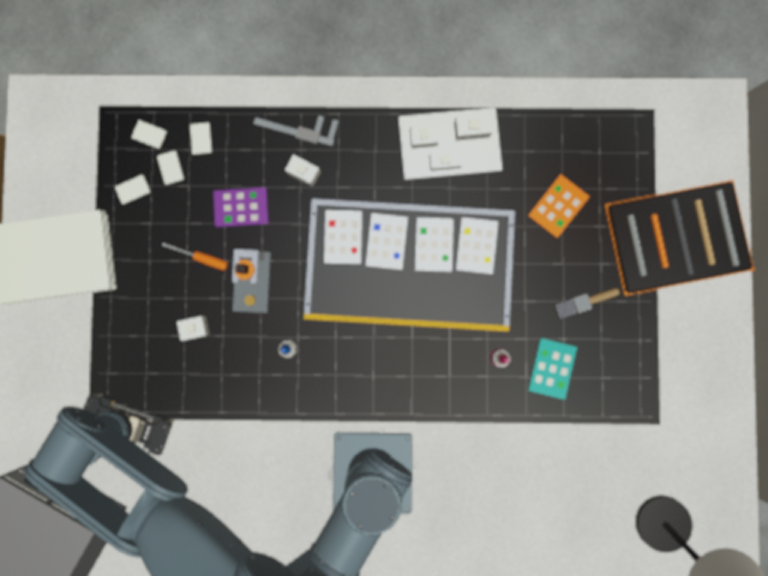

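View pics/scene0.png

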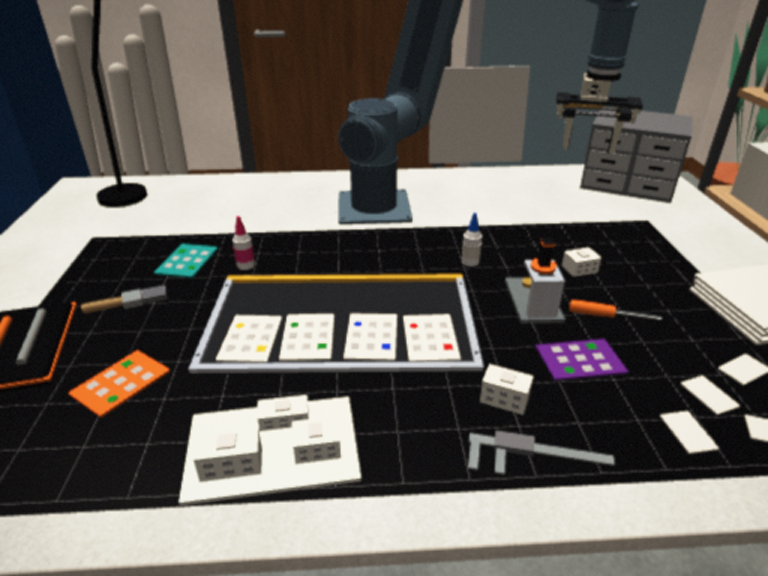

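The views show four panels in the tray, left to right in the top view: red, blue, green, yellow. Each has its round mark near and right. The orange, purple and turquoise look-alikes lie outside the tray. The stand is at about (250,275), the brass disc at (249,300). Next I measure.

```bash
cat >> h.py <<'E'
def blobs(img,lo,hi,box,amin=3):
    # soft, saturation-weighted centroids of hue blobs in a box
    hsv=cv2.cvtColor(img,cv2.COLOR_RGB2HSV)
    h,s,v=[hsv[...,k].astype(int) for k in range(3)]
    hm=((h>=lo)&(h<=hi)) if lo<=hi else ((h>=lo)|(h<=hi))
    m=(hm&(s>70)&(v>60)).astype(np.uint8)
    b=np.zeros_like(m); x0,y0,x1,y1=box; b[y0:y1,x0:x1]=1; m*=b
    n,l,st,c=cv2.connectedComponentsWithStats(m)
    out=[]
    for k in range(1,n):
        if st[k,4]<amin: continue
        d=cv2.dilate((l==k).astype(np.uint8),np.ones((3,3)))*hm
        w=d*np.clip(s-25,0,None)*1.0; yy,xx=np.mgrid[:w.shape[0],:w.shape[1]]
        out.append(((w*xx).sum()/w.sum(),(w*yy).sum()/w.sum(),int(st[k,4])))
    return out
HUE=dict(red=(172,6),yellow=(22,36),blue=(105,128),green=(45,80))
BOX=dict(top=(205,138,340,214),scene=(133,190,318,243))
def marks(n,img,p,z=10,box=None):
    r={}
    for c,(lo,hi) in HUE.items():
        bs=sorted(blobs(img,lo,hi,box or BOX[n]),key=lambda b:-b[2])[:2]
        P=sorted([ray(p,b[:2],z)[:2] for b in bs],key=lambda q:q[0])  # round is nearer
        r[c]=P
    return r
def report(r,yaw0=0):
    for c,P in r.items():
        if len(P)<2: print(c,P); continue
        d=P[1]-P[0]; a=np.degrees(np.arctan2(d[1],d[0])-np.arctan2(60,70))
        print(c,'round',P[0].round(1),'square',P[1].round(1),'ctr',((P[0]+P[1])/2).round(1),'yaw',a.round(2),'len',np.hypot(*d).round(1),'(92.2)')
E
python3 - <<'E'
from h import *
s=ctrl.read_state(); print(R.from_quat(s['eef_rot']).as_matrix().round(3))
for n in('top','scene'):
    i=np.load(n+'0.npy'); p=ctrl.camera_params(n); print(n); report(marks(n,i,p))
    hsv=cv2.cvtColor(i,cv2.COLOR_RGB2HSV)
    bx=dict(top=(195,195,345,225),scene=(140,180,315,190))[n]
    sub=cv2.inRange(hsv,(18,120,80),(32,255,255))
    m=np.zeros_like(sub);m[bx[1]:bx[3],bx[0]:bx[2]]=sub[bx[1]:bx[3],bx[0]:bx[2]]
    ys,xs=np.nonzero(m); print('bar cols',xs.min(),xs.max())
    for c in np.linspace(xs.min()+3,xs.max()-3,6).astype(int):
        r=ys[xs==c]; print(c,r.min(),r.max(),ray(p,(c,r.mean()),14)[:2].round(1))
t=np.load('top0.npy');s=np.load('scene0.npy')
a=cv2.resize(t[125:230,145:350],None,fx=3.9,fy=3.9,interpolation=cv2.INTER_CUBIC)
cv2.imwrite('pics/topc.png',a[:,:,::-1])
save(s,'scenec.png',(120,140,440,290),2.5)
E
```

```text
[[ 0.318 -0.001 -0.948]
 [ 0.948 -0.001  0.318]
 [-0.002 -1.     0.   ]]
top
red round [581.4  54.5] square [652.4 113.8] ctr [616.9  84.1] yaw -0.7 len 92.5 (92.2)
yellow round [399.7  55.7] square [ 634.8 -244.8] ctr [517.2 -94.5] yaw -92.57 len 381.6 (92.2)
blue round [567.9 -58.2] square [643.4  -5.5] ctr [605.7 -31.9] yaw -5.7 len 92.0 (92.2)
green round [ 562.9 -186.7] square [ 634.3 -128.7] ctr [ 598.6 -157.7] yaw -1.49 len 92.1 (92.2)
bar cols 202 339
205 210 213 [401.5 173. ]
231 210 214 [400.5  70.6]
257 212 216 [393.6 -31.8]
283 214 217 [ 388.7 -134. ]
309 215 219 [ 383.7 -236.1]
336 218 220 [ 376.9 -342. ]
scene
red round [579.8  54.9] square [649.8 114. ] ctr [614.8  84.5] yaw -0.46 len 91.7 (92.2)
yellow round [ 556.7 -296.9] square [ 632.9 -244.8] ctr [ 594.8 -270.9] yaw -6.21 len 92.3 (92.2)
blue round [566.  -57.9] square [641.6  -5. ] ctr [603.8 -31.5] yaw -5.64 len 92.2 (92.2)
green round [ 561.  -186.4] square [ 632.8 -128.6] ctr [ 596.9 -157.5] yaw -1.75 len 92.1 (92.2)
bar cols 151 308
154 183 185 [ 374.2 -342.9]
184 183 187 [ 387.2 -239.1]
214 183 187 [ 393.7 -136.6]
244 183 187 [400.2 -34.1]
274 182 187 [403.6  68.5]
305 182 184 [400.7 176. ]
```

View pics/topc.png

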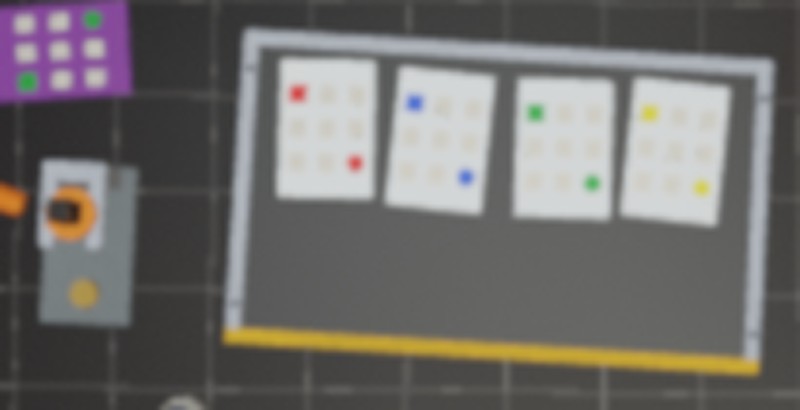

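View pics/scenec.png

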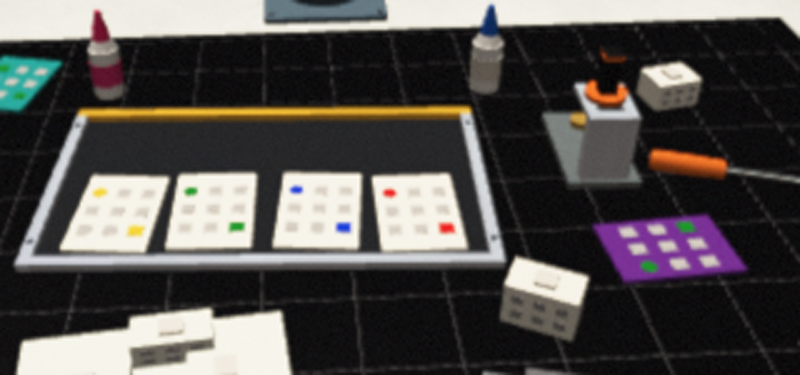

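```bash
cat >> h.py <<'E'
def to(x,y,z,ang):
    """delta (tool axes, m/deg) from measured pose to TCP x,y,z with jaw axis at ang deg from world x, pointing down"""
    s=ctrl.read_state(); M=R.from_quat(s['eef_rot'])
    a=np.radians(ang); X=np.array([np.cos(a),np.sin(a),0]); Y=np.array([0,0,-1.]); T=np.c_[X,Y,np.cross(X,Y)]
    d=M.inv().apply(np.array([x,y,z])-s['ee_pos'])/1000
    r=(M.inv()*R.from_matrix(T)).as_rotvec(degrees=True)
    print('t',round(s['time_s'],2),'pos',s['ee_pos'].round(1),'F',s['wrist_force'].round(1),'open',round(s['opening'],1),'d',d.round(4),'r',r.round(2))
E
python3 - <<'E'
from h import *
def c(n,lo,hi,box,z,smin=110,vmin=70):
    i=np.load(n+'0.npy');p=ctrl.camera_params(n)
    hsv=cv2.cvtColor(i,cv2.COLOR_RGB2HSV);m=np.zeros(i.shape[:2],np.uint8);x0,y0,x1,y1=box
    m[y0:y1,x0:x1]=cv2.inRange(hsv,(lo,smin,vmin),(hi,255,255))[y0:y1,x0:x1]
    N,l,st,ce=cv2.connectedComponentsWithStats(m)
    for k in range(1,N):
        if st[k,4]>3: print(n,ce[k].round(1),st[k],ray(p,ce[k],z).round(1))
print('disc');c('top',16,30,(155,193,180,208),20);c('scene',16,30,(340,180,372,200),20)
print('collar');c('top',5,15,(153,165,180,192),108);c('scene',3,14,(350,165,380,185),105)
print('band?');c('scene',3,14,(350,155,380,168),150)
to(617,84,150,89.4)
t=np.load('top0.npy');s=np.load('scene0.npy')
a=cv2.resize(t[155:215,145:195],None,fx=8,fy=8,interpolation=cv2.INTER_CUBIC)
b=cv2.resize(s[150:220,335:385],None,fx=6.857,fy=6.857,interpolation=cv2.INTER_CUBIC)
b=cv2.resize(b,(int(b.shape[1]*480/b.shape[0]),480))
cv2.imwrite('pics/stand.png',np.hstack([a,b])[:,:,::-1])
E
```

```text
disc
top [166.3 199.9] [164 198   6   5  26] [445.7 325.4  20. ]
scene [350.9 187.4] [348 184   7   7  34] [447.4 322.8  20. ]
collar
top [162.3 178.3] [158 173  11  13  47] [524.4 324.5 108. ]
top [166.3 183.3] [164 181   5   5   6] [505.9 309.2 108. ]
scene [361.9 177.6] [354 172  18  11 116] [524.7 323.4 105. ]
band?
scene [364.2 163. ] [360 161  10   4  20] [514.5 326.3 150. ]
t 0.1 pos [174.7 521.  217.9] F [0.1 0.7 0.6] open 93.2 d [-0.2735  0.0682 -0.5584] r [ -0.03 -17.95  -0.08]
```

View pics/stand.png

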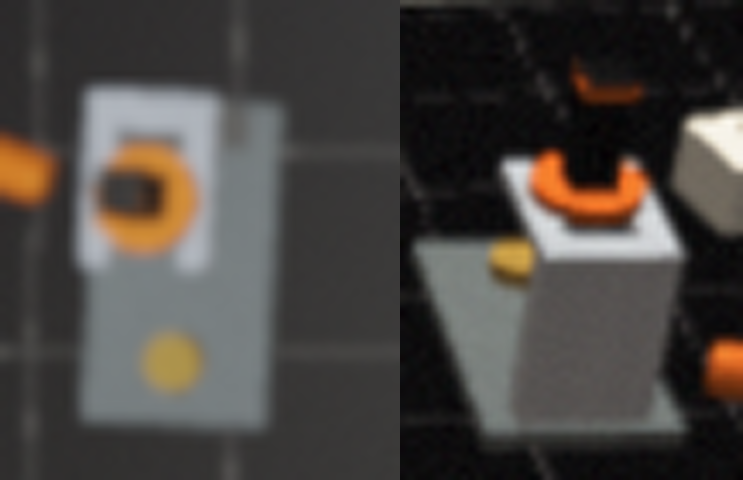

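Run:
```python
from h import *
p=ctrl.camera_params('top')
for n,uv,z in[('collar',(162.8,179.3),108),('disc',(166.3,200.1),20),('base FR',(145+285/8-.4,155+105/8-.4),10),('base NR',(145+268/8-.4,155+428/8-.4),10),('base NL',(145+80/8-.4,155+425/8-.4),10),
 ('fork nearL',(145+78/8-.4,155+270/8-.4),100),('fork nearR',(145+210/8-.4,155+270/8-.4),100),('fork farL',(145+85/8-.4,155+88/8-.4),100),('fork farR',(145+220/8-.4,155+90/8-.4),100)]: print(n,ray(p,uv,z).round(1))
q=ctrl.camera_params('scene'); print(ray(q,(362.3,176.8),108).round(1),ray(q,(349.9,187.4),20).round(1))
```

```text
collar [520.9 322.7 108. ]
disc [444.9 325.4  20. ]
base FR [574.1 274.6  10. ]
base NR [413.9 280.   10. ]
base NL [414.5 373.   10. ]
fork nearL [487.1 355.4 100. ]
fork nearR [487.6 293.4 100. ]
fork farL [572.8 354.  100. ]
fork farR [572.4 290.4 100. ]
[524.7 324.  108. ] [447.2 319.2  20. ]
```

>>> step_arm(deltas=[[[-0.033, 0, -0.025, 0, -4, 0, 0.05], [-0.066, 0, -0.05, 0, -8, 0, 0.05], [-0.099, 0, -0.08, 0, -12, 0, 0.05], [-0.13, 0, -0.11, 0, -16, 0, 0.05], [-0.155, 0, -0.14, 0, -18, 0, 0.05]]])

```text
time_s: 0.52
ee_pos: [256.7, 329.5, 218.3]
eef_rot: [-0.501, -0.499, 0.499, 0.501]
wrist_force: [2.1, 0.3, -0.1]
opening: 64.0
```

```bash
python3 -c "
from h import *
to(616,84,60,89.4)"
```

```text
t 0.52 pos [256.7 329.5 218.3] F [ 2.1  0.3 -0.1] open 64.0 d [-0.2438  0.1581 -0.3605] r [-0.04  0.34 -0.03]
```

>>> step_arm(deltas=[[[-0.022, 0, -0.034, 0, 0, 0, 0.05], [-0.044, 0, -0.068, 0, 0, 0, 0.05], [-0.066, 0, -0.1, 0, 0, 0, 0.05], [-0.09, 0, -0.135, 0, 0, 0, 0.05], [-0.115, 0, -0.17, 0, 0, 0, 0.05]]])

```text
time_s: 0.93
ee_pos: [425.8, 214.5, 218.5]
eef_rot: [-0.502, -0.498, 0.498, 0.503]
wrist_force: [0.4, 0.1, -0.8]
opening: 50.0
```

>>> step_arm(deltas=[[[-0.022, 0.02, -0.033, 0, 0, 0, 0.05], [-0.045, 0.04, -0.066, 0, 0, 0, 0.05], [-0.065, 0.06, -0.1, 0, 0, 0, 0.05], [-0.09, 0.08, -0.13, 0, 0, 0, 0.05], [-0.11, 0.1, -0.16, 0, 0, 0, 0.05]]])

```text
time_s: 1.35
ee_pos: [577.3, 108.1, 122.3]
eef_rot: [-0.502, -0.497, 0.498, 0.503]
wrist_force: [-0.3, 0.8, -0.0]
opening: 49.7
```

```bash
python3 -c "
from h import *
to(616,84,14,89.4)"
```

```text
t 1.35 pos [577.3 108.1 122.3] F [-0.3  0.8 -0. ] open 49.7 d [-0.0238  0.1083 -0.039 ] r [-0.03  0.03 -0.  ]
```

>>> step_arm(deltas=[[[-0.01, 0.03, -0.015, 0, 0, 0, 0.05], [-0.02, 0.06, -0.031, 0, 0, 0, 0.05], [-0.02, 0.09, -0.031, 0, 0, 0, 0.05], [-0.02, 0.09, -0.031, 0, 0, 0, 0.05], [-0.02, 0.09, -0.031, 0, 0, 0, 0.05]]])

```text
time_s: 1.77
ee_pos: [604.9, 89.4, 31.6]
eef_rot: [-0.501, -0.496, 0.499, 0.504]
wrist_force: [-0.2, 0.3, 0.8]
opening: 50.0
```

```bash
python3 -c "
from h import *
to(616,84,14,89.4)"
```

```text
t 1.77 pos [604.9  89.4  31.6] F [-0.2  0.3  0.8] open 50.0 d [-0.0052  0.0175 -0.0112] r [-0.34  0.02  0.01]
```

>>> step_arm(deltas=[[[-0.005, 0.01, -0.011, 0, 0, 0, 0.05], [-0.005, 0.018, -0.011, 0, 0, 0, 0.05], [-0.005, 0.02, -0.011, 0, 0, 0, 0.05], [-0.005, 0.021, -0.011, 0, 0, 0, 0.05], [-0.005, 0.021, -0.011, 0, 0, 0, 0.05]]])

```text
time_s: 2.18
ee_pos: [617.7, 84.8, 13.5]
eef_rot: [0.502, 0.498, -0.498, -0.502]
wrist_force: [-0.6, 0.1, -0.7]
opening: 49.8
```

>>> step_arm(deltas=[[[0, 0.0005, 0, 0, 0, 0, 0.05], [0, 0.0005, 0, 0, 0, 0, 0.05], [0, 0.001, 0, 0, 0, 0, 0.05], [0, 0.001, 0, 0, 0, 0, 0.05], [0, 0.001, 0, 0, 0, 0, 0.05]]])

```text
time_s: 2.6
ee_pos: [618.0, 84.4, 11.7]
eef_rot: [0.502, 0.498, -0.498, -0.502]
wrist_force: [0.4, -0.7, 0.1]
opening: 50.2
```

>>> step_arm(deltas=[[[0, 0.0005, 0, 0, 0, 0, 0.05], [0, 0.001, 0, 0, 0, 0, 0.05], [0, 0.001, 0, 0, 0, 0, 0.05], [0, 0.001, 0, 0, 0, 0, 0.05], [0, 0.001, 0, 0, 0, 0, 0.05]]])

```text
time_s: 3.02
ee_pos: [618.0, 84.3, 10.5]
eef_rot: [-0.502, -0.498, 0.498, 0.502]
wrist_force: [0.1, 0.3, -0.1]
opening: 50.0
```

>>> step_arm(deltas=[[[0, 0.0005, 0, 0, 0, 0, 0.05], [0, 0.001, 0, 0, 0, 0, 0.05], [0, 0.001, 0, 0, 0, 0, 0.05], [0, 0.001, 0, 0, 0, 0, 0.05], [0, 0.001, 0, 0, 0, 0, 0.05]]])

```text
time_s: 3.43
ee_pos: [618.1, 84.3, 10.3]
eef_rot: [0.503, 0.498, -0.498, -0.502]
wrist_force: [-2.6, -1.2, 5.3]
opening: 50.3
```

>>> step_arm(deltas=[[[0, 0.0003, 0.002, 0, 0.2, 0, 0.05], [0, 0.0003, 0.008, 0, 0.6, 0, 0.05], [0, 0.0003, 0.016, 0, 1.2, 0, 0.05], [0, 0.0003, 0.024, 0, 1.7, 0, 0.05], [0, 0.0003, 0.032, 0, 2.1, 0, 0.05]]])

```text
time_s: 3.85
ee_pos: [586.9, 84.5, 10.3]
eef_rot: [0.513, 0.489, -0.487, -0.511]
wrist_force: [1.7, -0.1, 5.4]
opening: 49.9
```

>>> step_arm(deltas=[[[0, 0, 0.008, 0, 0, 0, 0.05], [0, 0, 0.016, 0, 0, 0, 0.05], [0, 0, 0.024, 0, 0, 0, 0.05], [0, 0, 0.032, 0, 0, 0, 0.05], [0, 0, 0.038, 0, 0, 0, 0.05]]])

```text
time_s: 4.27
ee_pos: [548.6, 86.3, 10.3]
eef_rot: [0.512, 0.489, -0.487, -0.511]
wrist_force: [2.6, -0.3, 5.5]
opening: 49.6
```

>>> step_arm(deltas=[[[0, 0, 0.009, 0, 0, 0, 0.05], [0, 0, 0.018, 0, 0, 0, 0.05], [0, 0, 0.027, 0, 0, 0, 0.05], [0, 0, 0.036, 0, 0, 0, 0.05], [0, 0, 0.042, 0, 0, 0, 0.05]]])

```text
time_s: 4.68
ee_pos: [506.6, 88.3, 10.3]
eef_rot: [0.512, 0.489, -0.487, -0.511]
wrist_force: [1.5, -1.3, 7.1]
opening: 50.0
```

>>> step_arm(deltas=[[[0, 0, 0.005, 0, 0, 0, 0.05], [0, 0, 0.01, 0, 0, 0, 0.05], [0, 0, 0.014, 0, 0, 0, 0.05], [0, 0, 0.018, 0, 0, 0, 0.05], [0, 0, 0.02, 0, 0, 0, 0.05]]])

```text
time_s: 5.1
ee_pos: [487.0, 89.2, 10.3]
eef_rot: [0.512, 0.489, -0.487, -0.511]
wrist_force: [2.3, 0.4, 7.9]
opening: 50.2
```

>>> step_arm(deltas=[[[0, 0, 0.002, 0, 0, 0, 0.05], [0, 0, 0.004, 0, 0, 0, 0.05], [0, 0, 0.006, 0, 0, 0, 0.05], [0, 0, 0.008, 0, 0, 0, 0.05], [0, 0, 0.009, 0, 0, 0, 0.05]]])

```text
time_s: 5.52
ee_pos: [478.5, 89.6, 10.3]
eef_rot: [0.513, 0.489, -0.487, -0.51]
wrist_force: [3.2, 0.6, 5.7]
opening: 49.9
```

Run:
```python
from h import *
to(604,-32,60,84.3)
for n in('top','scene'):
    i,p=cam(n);print(n);report(marks(n,i,p,box=dict(top=(205,138,340,214),scene=(133,188,318,243))[n]));save(i,n+'1.png',s=1.5)
```

```text
t 5.52 pos [478.5  89.6  10.3] F [3.2 0.6 5.7] open 49.9 d [-0.1156 -0.0492 -0.1312] r [0.24 3.02 0.01]
top
red []
yellow round [397.  -17.4] square [401.9 129.8] ctr [399.5  56.2] yaw 47.49 len 147.3 (92.2)
blue round [568.  -58.2] square [643.4  -5.5] ctr [605.7 -31.8] yaw -5.67 len 92.0 (92.2)
green round [ 562.9 -186.7] square [ 634.3 -128.7] ctr [ 598.6 -157.7] yaw -1.48 len 92.1 (92.2)
scene
red [array([513.02335077, 118.19296207])]
yellow round [ 556.7 -297. ] square [ 632.9 -244.8] ctr [ 594.8 -270.9] yaw -6.18 len 92.3 (92.2)
blue round [566.  -57.9] square [641.6  -5. ] ctr [603.8 -31.5] yaw -5.62 len 92.2 (92.2)
green round [ 561.  -186.4] square [ 632.7 -128.5] ctr [ 596.9 -157.5] yaw -1.69 len 92.1 (92.2)
```

>>> step_arm(deltas=[[[0, 0, 0.002, 0, 0, 0, 0.05], [0, 0, 0.003, 0, 0, 0, 0.05], [0, 0, 0.004, 0, 0, 0, 0.05], [0, 0, 0.005, 0, 0, 0, 0.05], [0, 0, 0.006, 0, 0, 0, 0.05]]])

```text
time_s: 6.03
ee_pos: [472.9, 89.8, 10.3]
eef_rot: [0.513, 0.489, -0.487, -0.51]
wrist_force: [3.2, 0.6, 6.4]
opening: 50.3
```

>>> step_arm(deltas=[[[0, 0, 0.001, 0, 0, 0, 0.05], [0, 0, 0.002, 0, 0, 0, 0.05], [0, 0, 0.003, 0, 0, 0, 0.05], [0, 0, 0.004, 0, 0, 0, 0.05], [0, 0, 0.004, 0, 0, 0, 0.05]]])

```text
time_s: 6.45
ee_pos: [468.8, 90.0, 10.3]
eef_rot: [0.513, 0.489, -0.487, -0.51]
wrist_force: [2.9, -0.3, 6.4]
opening: 50.4
```

Run:
```python
from h import *
to(604,-32,60,84.3)
for n in('scene',):
    i,p=cam(n);print(n);print(marks(n,i,p,box=(133,188,318,243))['red']);save(i,n+'2.png',(180,150,400,250),3.5)
```

```text
t 6.45 pos [468.8  90.   10.3] F [ 2.9 -0.3  6.4] open 50.4 d [-0.1156 -0.0491 -0.141 ] r [0.26 3.02 0.01]
scene
[array([513.0253449 , 118.22224854])]
```

View pics/scene2.png

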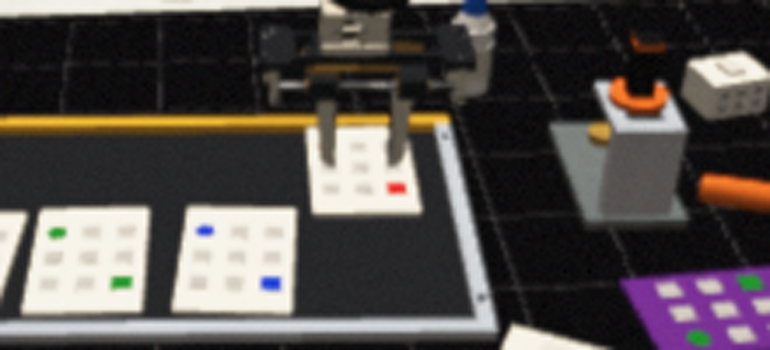

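Red sits against the bar: its square stayed put while the fingers slipped another 10 mm. Next is blue.

>>> step_arm(deltas=[[[0, -0.03, 0, 0, 0, 0, 0.05], [-0.025, -0.05, -0.03, 0, 0, 0, 0.05], [-0.05, -0.05, -0.06, 0, 1, 0, 0.05], [-0.08, -0.05, -0.095, 0, 2, 0, 0.05], [-0.105, -0.05, -0.125, 0, 3, 0, 0.05]]])

```text
time_s: 6.92
ee_pos: [586.0, -20.2, 59.5]
eef_rot: [-0.524, -0.475, 0.475, 0.524]
wrist_force: [0.3, 0.5, 0.3]
opening: 50.2
```

>>> step_arm(deltas=[[[-0.01, 0.02, -0.014, 0, 0, 0, 0.05], [-0.01, 0.03, -0.014, 0, 0, 0, 0.05], [-0.01, 0.03, -0.014, 0, 0, 0, 0.05], [-0.01, 0.03, -0.014, 0, 0, 0, 0.05], [-0.01, 0.03, -0.014, 0, 0, 0, 0.05]]])

```text
time_s: 7.33
ee_pos: [597.3, -29.4, 29.2]
eef_rot: [-0.523, -0.475, 0.475, 0.524]
wrist_force: [0.3, 0.1, 0.1]
opening: 49.8
```

Run:
```python
from h import *
to(604.7,-31.7,9.4,84.3)
i,p=cam('top');r=marks('top',i,p);print(r['red'],r['blue'],r['green']);i,p=cam('scene');report(marks('scene',i,p,box=(133,188,318,243)))
```

```text
t 7.33 pos [597.3 -29.4  29.2] F [0.3 0.1 0.1] open 49.8 d [-0.0015  0.0198 -0.0076] r [-0.11  0.1   0.02]
[array([514.74340143, 118.05877854])] [array([567.59355768, -58.37250165])] [array([ 562.8768325 , -186.72783713])]
red round [439.6  62.4] square [512.8 118.1] ctr [476.2  90.2] yaw -3.34 len 92.0 (92.2)
yellow round [ 556.7 -297. ] square [ 632.9 -244.8] ctr [ 594.8 -270.9] yaw -6.18 len 92.3 (92.2)
blue round [565.9 -53.2] square [641.6  -5. ] ctr [603.8 -29.1] yaw -8.15 len 89.7 (92.2)
green round [ 561.2 -186.4] square [ 632.8 -128.6] ctr [ 597.  -157.5] yaw -1.67 len 92.0 (92.2)
```

>>> step_arm(deltas=[[[-0.001, 0.008, -0.007, 0, 0, 0, 0.05], [-0.001, 0.016, -0.007, 0, 0, 0, 0.05], [-0.001, 0.018, -0.007, 0, 0, 0, 0.05], [-0.001, 0.0195, -0.007, 0, 0, 0, 0.05], [-0.001, 0.0195, -0.007, 0, 0, 0, 0.05]]])

```text
time_s: 7.85
ee_pos: [605.5, -32.0, 10.3]
eef_rot: [-0.524, -0.475, 0.475, 0.524]
wrist_force: [-2.1, 1.3, 7.7]
opening: 50.0
```

>>> step_arm(deltas=[[[0, 0.0005, 0, 0, 0, 0, 0.05], [0, 0.0005, 0, 0, 0, 0, 0.05], [0, 0.0005, 0, 0, 0, 0, 0.05], [0, 0.0005, 0, 0, 0, 0, 0.05], [0, 0.0005, 0, 0, 0, 0, 0.05]]])

```text
time_s: 8.27
ee_pos: [605.5, -32.0, 10.3]
eef_rot: [-0.524, -0.475, 0.475, 0.524]
wrist_force: [-2.7, 1.6, 10.5]
opening: 50.2
```

>>> step_arm(deltas=[[[0, 0.0003, 0, 0, 0, 0, 0.05], [0, 0.0003, 0, 0, 0, 0, 0.05], [0, 0.0003, 0, 0, 0, 0, 0.05], [0, 0.0003, 0, 0, 0, 0, 0.05], [0, 0.0003, 0, 0, 0, 0, 0.05]]])

```text
time_s: 8.68
ee_pos: [605.5, -32.0, 10.3]
eef_rot: [0.524, 0.475, -0.475, -0.524]
wrist_force: [-4.1, 0.6, 11.9]
opening: 50.2
```

Back off slightly (about 8 N), then draw with a turn of −2.8° about tool y.

>>> step_arm(deltas=[[[0, -0.0007, 0.002, 0, -0.2, 0, 0.05], [0, -0.0007, 0.008, 0, -0.8, 0, 0.05], [0, -0.0007, 0.016, 0, -1.5, 0, 0.05], [0, -0.0007, 0.024, 0, -2.2, 0, 0.05], [0, -0.0007, 0.032, 0, -2.8, 0, 0.05]]])

```text
time_s: 9.1
ee_pos: [574.2, -29.4, 10.3]
eef_rot: [0.513, 0.488, -0.487, -0.511]
wrist_force: [2.4, -0.3, 6.4]
opening: 49.9
```

>>> step_arm(deltas=[[[0, 0, 0.009, 0, 0, 0, 0.05], [0, 0, 0.018, 0, 0, 0, 0.05], [0, 0, 0.027, 0, 0, 0, 0.05], [0, 0, 0.036, 0, 0, 0, 0.05], [0, 0, 0.045, 0, 0, 0, 0.05]]])

```text
time_s: 9.52
ee_pos: [529.2, -27.2, 10.3]
eef_rot: [0.513, 0.488, -0.487, -0.511]
wrist_force: [1.6, -0.6, 5.0]
opening: 49.8
```

>>> step_arm(deltas=[[[0, 0, 0.008, 0, 0, 0, 0.05], [0, 0, 0.016, 0, 0, 0, 0.05], [0, 0, 0.024, 0, 0, 0, 0.05], [0, 0, 0.032, 0, 0, 0, 0.05], [0, 0, 0.039, 0, 0, 0, 0.05]]])

```text
time_s: 9.93
ee_pos: [490.2, -25.2, 10.3]
eef_rot: [0.513, 0.488, -0.487, -0.511]
wrist_force: [3.2, -0.1, 5.3]
opening: 50.4
```

>>> step_arm(deltas=[[[0, 0, 0.005, 0, 0, 0, 0.05], [0, 0, 0.009, 0, 0, 0, 0.05], [0, 0, 0.013, 0, 0, 0, 0.05], [0, 0, 0.016, 0, 0, 0, 0.05], [0, 0, 0.019, 0, 0, 0, 0.05]]])

```text
time_s: 10.35
ee_pos: [471.5, -24.3, 10.3]
eef_rot: [0.513, 0.488, -0.487, -0.511]
wrist_force: [2.1, -0.8, 6.8]
opening: 49.7
```

>>> step_arm(deltas=[[[0, 0, 0.002, 0, 0, 0, 0.05], [0, 0, 0.004, 0, 0, 0, 0.05], [0, 0, 0.006, 0, 0, 0, 0.05], [0, 0, 0.008, 0, 0, 0, 0.05], [0, 0, 0.009, 0, 0, 0, 0.05]]])

```text
time_s: 10.77
ee_pos: [462.9, -23.9, 10.3]
eef_rot: [0.513, 0.488, -0.487, -0.511]
wrist_force: [3.1, -0.1, 4.5]
opening: 49.8
```

Run:
```python
from h import *
to(597.8,-157.6,60,88.4)
i,p=cam('scene');report(marks('scene',i,p,box=(133,188,318,243)))
```

```text
t 10.77 pos [462.9 -23.9  10.3] F [ 3.1 -0.1  4.5] open 49.8 d [-0.1269 -0.0492 -0.1415] r [ 0.19 -1.24 -0.03]
red round [440.2  61.4] square [513.  118.2] ctr [476.6  89.8] yaw -2.66 len 92.4 (92.2)
yellow round [ 556.7 -297. ] square [ 632.9 -244.8] ctr [ 594.8 -270.9] yaw -6.18 len 92.3 (92.2)
blue round [434.3 -47.4] square [507.1   4.5] ctr [470.7 -21.4] yaw -5.1 len 89.4 (92.2)
green round [ 561.2 -186.4] square [ 632.8 -128.6] ctr [ 597.  -157.5] yaw -1.68 len 92.0 (92.2)
```

>>> step_arm(deltas=[[[0, -0.03, 0, 0, 0, 0, 0.05], [-0.025, -0.05, -0.03, 0, 0, 0, 0.05], [-0.055, -0.05, -0.06, 0, -0.4, 0, 0.05], [-0.09, -0.05, -0.095, 0, -0.8, 0, 0.05], [-0.117, -0.05, -0.128, 0, -1.2, 0, 0.05]]])

```text
time_s: 11.23
ee_pos: [575.4, -140.0, 59.7]
eef_rot: [-0.507, -0.493, 0.493, 0.507]
wrist_force: [0.4, -0.3, 0.6]
opening: 49.9
```

>>> step_arm(deltas=[[[-0.01, 0.02, -0.014, 0, 0, 0, 0.05], [-0.01, 0.03, -0.014, 0, 0, 0, 0.05], [-0.01, 0.03, -0.014, 0, 0, 0, 0.05], [-0.01, 0.03, -0.014, 0, 0, 0, 0.05], [-0.01, 0.03, -0.014, 0, 0, 0, 0.05]]])

```text
time_s: 11.65
ee_pos: [587.8, -148.0, 29.5]
eef_rot: [-0.506, -0.493, 0.493, 0.508]
wrist_force: [0.4, 0.6, -0.2]
opening: 50.3
```

Run:
```python
from h import *
to(597.8,-157.6,9.9,88.4)
i,p=cam('scene');report(marks('scene',i,p,box=(133,188,318,243)))
```

```text
t 11.65 pos [ 587.8 -148.    29.5] F [ 0.4  0.6 -0.2] open 50.3 d [-0.0093  0.0196 -0.0103] r [-0.11  0.    0.05]
red round [440.6  61.4] square [513.  118.2] ctr [476.8  89.8] yaw -2.51 len 92.1 (92.2)
yellow round [ 556.7 -296.9] square [ 632.9 -244.8] ctr [ 594.8 -270.9] yaw -6.2 len 92.3 (92.2)
blue round [434.1 -52.1] square [507.2   4.4] ctr [470.6 -23.9] yaw -2.9 len 92.5 (92.2)
green round [ 563.5 -189.3] square [ 632.7 -128.6] ctr [ 598.1 -158.9] yaw 0.66 len 92.2 (92.2)
```

>>> step_arm(deltas=[[[-0.008, 0.008, -0.0095, 0, 0, 0, 0.05], [-0.008, 0.016, -0.0095, 0, 0, 0, 0.05], [-0.008, 0.018, -0.0095, 0, 0, 0, 0.05], [-0.008, 0.0196, -0.0095, 0, 0, 0, 0.05], [-0.008, 0.0196, -0.0095, 0, 0, 0, 0.05]]])

```text
time_s: 12.12
ee_pos: [598.0, -157.0, 10.4]
eef_rot: [-0.507, -0.493, 0.493, 0.507]
wrist_force: [-0.4, -0.2, 0.7]
opening: 50.0
```

>>> step_arm(deltas=[[[0, 0.0002, 0, 0, 0, 0, 0.05], [0, 0.0002, 0, 0, 0, 0, 0.05], [0, 0.0002, 0, 0, 0, 0, 0.05], [0, 0.0002, 0, 0, 0, 0, 0.05], [0, 0.0002, 0, 0, 0, 0, 0.05]]])

```text
time_s: 12.53
ee_pos: [598.6, -157.5, 10.3]
eef_rot: [0.507, 0.493, -0.493, -0.507]
wrist_force: [-1.6, 1.3, 7.1]
opening: 50.1
```

>>> step_arm(deltas=[[[0, 0.0001, 0.002, 0, 0.2, 0, 0.05], [0, 0.0001, 0.008, 0, 0.5, 0, 0.05], [0, 0.0001, 0.016, 0, 0.8, 0, 0.05], [0, 0.0001, 0.024, 0, 1, 0, 0.05], [0, 0.0001, 0.032, 0, 1.2, 0, 0.05]]])

```text
time_s: 12.95
ee_pos: [566.5, -157.1, 10.3]
eef_rot: [0.513, 0.487, -0.487, -0.512]
wrist_force: [1.1, 0.2, 4.1]
opening: 50.1
```

>>> step_arm(deltas=[[[0, 0, 0.009, 0, 0, 0, 0.05], [0, 0, 0.018, 0, 0, 0, 0.05], [0, 0, 0.027, 0, 0, 0, 0.05], [0, 0, 0.036, 0, 0, 0, 0.05], [0, 0, 0.045, 0, 0, 0, 0.05]]])

```text
time_s: 13.37
ee_pos: [521.3, -154.9, 10.3]
eef_rot: [0.513, 0.487, -0.487, -0.512]
wrist_force: [2.2, -0.1, 5.1]
opening: 49.9
```

>>> step_arm(deltas=[[[0, 0, 0.008, 0, 0, 0, 0.05], [0, 0, 0.016, 0, 0, 0, 0.05], [0, 0, 0.024, 0, 0, 0, 0.05], [0, 0, 0.032, 0, 0, 0, 0.05], [0, 0, 0.039, 0, 0, 0, 0.05]]])

```text
time_s: 13.78
ee_pos: [482.4, -152.9, 10.3]
eef_rot: [0.513, 0.487, -0.487, -0.512]
wrist_force: [1.6, -0.3, 6.6]
opening: 49.9
```

>>> step_arm(deltas=[[[0, 0, 0.005, 0, 0, 0, 0.05], [0, 0, 0.009, 0, 0, 0, 0.05], [0, 0, 0.013, 0, 0, 0, 0.05], [0, 0, 0.016, 0, 0, 0, 0.05], [0, 0, 0.019, 0, 0, 0, 0.05]]])

```text
time_s: 14.2
ee_pos: [463.7, -152.1, 10.3]
eef_rot: [0.513, 0.487, -0.487, -0.512]
wrist_force: [2.8, -0.7, 5.4]
opening: 50.2
```

>>> step_arm(deltas=[[[0, 0, 0.002, 0, 0, 0, 0.05], [0, 0, 0.004, 0, 0, 0, 0.05], [0, 0, 0.006, 0, 0, 0, 0.05], [0, 0, 0.008, 0, 0, 0, 0.05], [0, 0, 0.009, 0, 0, 0, 0.05]]])

```text
time_s: 14.62
ee_pos: [454.9, -151.6, 10.3]
eef_rot: [0.513, 0.487, -0.487, -0.512]
wrist_force: [2.2, -0.3, 5.1]
opening: 49.9
```

Run:
```python
from h import *
to(595.7,-270.9,60,83.8)
i,p=cam('scene');report(marks('scene',i,p,box=(133,188,318,243)))
```

```text
t 14.62 pos [ 454.9 -151.6   10.3] F [ 2.2 -0.3  5.1] open 49.9 d [-0.1121 -0.0493 -0.1467] r [ 0.13  3.3  -0.05]
red round [527.4  84.9] square [600.  141.4] ctr [563.7 113.2] yaw -2.75 len 92.0 (92.2)
yellow round [ 556.7 -297. ] square [ 632.9 -244.8] ctr [ 594.8 -270.9] yaw -6.19 len 92.3 (92.2)
blue round [434.2 -51.5] square [507.2   4.4] ctr [470.7 -23.5] yaw -3.12 len 91.9 (92.2)
green round [ 459.6 -190.1] square [ 497.  -105.6] ctr [ 478.3 -147.8] yaw 25.53 len 92.4 (92.2)
```

Red has been knocked aside, now at about (564,113), so I redo it later. Next I lift and check green.

>>> step_arm(deltas=[[[0, -0.03, 0, 0, 0, 0, 0.05], [-0.025, -0.05, -0.03, 0, 0, 0, 0.05], [-0.05, -0.05, -0.06, 0, 1.1, 0, 0.05], [-0.08, -0.05, -0.095, 0, 2.2, 0, 0.05], [-0.1, -0.05, -0.132, 0, 3.3, 0, 0.05]]])

```text
time_s: 15.08
ee_pos: [576.9, -256.8, 59.8]
eef_rot: [-0.526, -0.472, 0.472, 0.527]
wrist_force: [-0.2, -0.2, -0.2]
opening: 50.3
```

>>> step_arm(deltas=[[[-0.01, 0.02, -0.014, 0, 0, 0, 0.05], [-0.01, 0.03, -0.014, 0, 0, 0, 0.05], [-0.01, 0.03, -0.014, 0, 0, 0, 0.05], [-0.01, 0.03, -0.014, 0, 0, 0, 0.05], [-0.01, 0.03, -0.014, 0, 0, 0, 0.05]]])

```text
time_s: 15.5
ee_pos: [588.9, -265.4, 29.6]
eef_rot: [-0.525, -0.472, 0.473, 0.527]
wrist_force: [0.3, 0.3, 0.1]
opening: 50.1
```

Run:
```python
from h import *
to(595.7,-270.9,9.9,83.8)
i,p=cam('scene');report(marks('scene',i,p,box=(133,188,318,243)));save(i,'s3.png',(120,120,340,250),3.5)
i,p=cam('top');r=marks('top',i,p);print(r)
```

```text
t 15.5 pos [ 588.9 -265.4   29.6] F [0.3 0.3 0.1] open 50.1 d [-0.0048  0.0197 -0.0074] r [-0.11  0.06  0.06]
red round [527.6  85. ] square [600.  141.4] ctr [563.8 113.2] yaw -2.69 len 91.8 (92.2)
yellow round [ 556.7 -293.1] square [ 632.9 -244.8] ctr [ 594.8 -269. ] yaw -8.22 len 90.2 (92.2)
blue round [434.3 -51.5] square [507.2   4.4] ctr [470.7 -23.6] yaw -3.12 len 91.9 (92.2)
green round [ 460.2 -190.2] square [ 497.4 -105.6] ctr [ 478.8 -147.9] yaw 25.64 len 92.4 (92.2)
{'red': [array([529.28379933,  85.07247722]), array([602.26102478, 141.05970084])], 'yellow': [array([402.33807936, 119.11093801]), array([ 560.79249391, -298.40748218])], 'blue': [array([435.9903653 , -52.22040439]), array([509.17548212,   4.13145246])], 'green': [array([ 498.93901821, -105.63597189])]}
```

View pics/s3.png

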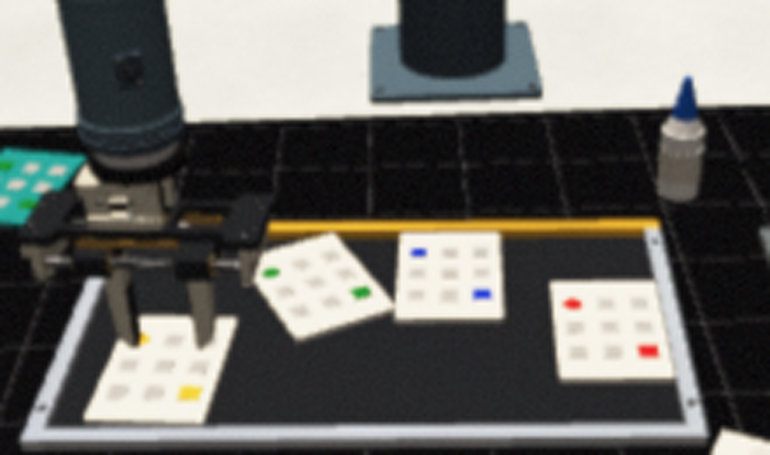

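Blue is flush, but green twisted during the pull because one finger dominated. From here I press with the fingers shut, on the centreline just ahead of centre, so the panel trails stably. Yellow next.

>>> step_arm(deltas=[[[-0.005, 0.0, 0.0035, 0, 0, 0, 0], [-0.005, 0.0, 0.0035, 0, 0, 0, 0], [-0.005, 0.005, 0.0035, 0, 0, 0, 0], [-0.005, 0.01, 0.0035, 0, 0, 0, 0], [-0.005, 0.016, 0.0035, 0, 0, 0, 0]]])

```text
time_s: 16.02
ee_pos: [586.4, -271.1, 13.5]
eef_rot: [0.526, 0.472, -0.472, -0.526]
wrist_force: [-1.2, 0.1, 0.8]
opening: 21.0
```

>>> step_arm(deltas=[[[0, 0.001, 0, 0, 0, 0, 0], [0, 0.002, 0, 0, 0, 0, 0], [0, 0.003, 0, 0, 0, 0, 0], [0, 0.0038, 0, 0, 0, 0, 0], [0, 0.0038, 0, 0, 0, 0, 0]]])

```text
time_s: 16.43
ee_pos: [586.7, -271.3, 10.4]
eef_rot: [0.526, 0.473, -0.472, -0.526]
wrist_force: [-0.2, -0.7, 2.0]
opening: 0.7
```

>>> step_arm(deltas=[[[0, 0.0002, 0, 0, 0, 0, 0], [0, 0.0002, 0, 0, 0, 0, 0], [0, 0.0002, 0, 0, 0, 0, 0], [0, 0.0002, 0, 0, 0, 0, 0], [0, 0.0002, 0, 0, 0, 0, 0]]])

```text
time_s: 16.85
ee_pos: [586.7, -271.3, 10.3]
eef_rot: [0.526, 0.473, -0.472, -0.526]
wrist_force: [-0.8, 0.5, 5.4]
opening: 0.6
```

>>> step_arm(deltas=[[[0, 0.0003, 0.002, 0, -0.3, 0, 0], [0, 0.0003, 0.008, 0, -1, 0, 0], [0, 0.0003, 0.016, 0, -1.8, 0, 0], [0, 0.0003, 0.024, 0, -2.6, 0, 0], [0, 0.0003, 0.032, 0, -3.4, 0, 0]]])

```text
time_s: 17.27
ee_pos: [555.2, -268.2, 10.3]
eef_rot: [0.513, 0.488, -0.488, -0.511]
wrist_force: [1.6, -1.1, 5.5]
opening: 0.7
```

>>> step_arm(deltas=[[[0, 0, 0.009, 0, 0, 0, 0], [0, 0, 0.018, 0, 0, 0, 0], [0, 0, 0.027, 0, 0, 0, 0], [0, 0, 0.036, 0, 0, 0, 0], [0, 0, 0.045, 0, 0, 0, 0]]])

```text
time_s: 17.68
ee_pos: [510.1, -266.1, 10.3]
eef_rot: [0.513, 0.488, -0.488, -0.511]
wrist_force: [2.8, 0.2, 6.4]
opening: 0.6
```

>>> step_arm(deltas=[[[0, 0, 0.008, 0, 0, 0, 0], [0, 0, 0.016, 0, 0, 0, 0], [0, 0, 0.024, 0, 0, 0, 0], [0, 0, 0.032, 0, 0, 0, 0], [0, 0, 0.039, 0, 0, 0, 0]]])

```text
time_s: 18.1
ee_pos: [471.2, -264.3, 10.3]
eef_rot: [0.513, 0.488, -0.488, -0.511]
wrist_force: [1.7, -0.2, 5.3]
opening: 0.4
```

>>> step_arm(deltas=[[[0, 0, 0.005, 0, 0, 0, 0], [0, 0, 0.009, 0, 0, 0, 0], [0, 0, 0.013, 0, 0, 0, 0], [0, 0, 0.016, 0, 0, 0, 0], [0, 0, 0.019, 0, 0, 0, 0]]])

```text
time_s: 18.52
ee_pos: [452.4, -263.4, 10.3]
eef_rot: [0.513, 0.488, -0.488, -0.511]
wrist_force: [2.2, -0.7, 5.6]
opening: 0.6
```

>>> step_arm(deltas=[[[0, 0, 0.002, 0, 0, 0, 0], [0, 0, 0.004, 0, 0, 0, 0], [0, 0, 0.006, 0, 0, 0, 0], [0, 0, 0.008, 0, 0, 0, 0], [0, 0, 0.01, 0, 0, 0, 0]]])

```text
time_s: 18.93
ee_pos: [442.8, -263.0, 10.3]
eef_rot: [0.513, 0.488, -0.488, -0.511]
wrist_force: [3.5, -0.0, 5.9]
opening: 0.3
```

>>> step_arm(deltas=[[[0, -0.03, 0, 0, 0, 0, 0], [0, -0.06, 0, 0, 0, 0, 0], [0.03, -0.09, 0, 0, 0, 0, 0], [0.06, -0.09, 0, 0, 0, 0, 0], [0.06, -0.09, 0, 0, 0, 0, 0]]])

```text
time_s: 19.35
ee_pos: [443.9, -198.3, 100.5]
eef_rot: [-0.511, -0.489, 0.488, 0.512]
wrist_force: [-0.3, 0.6, -1.1]
opening: 0.7
```

Run:
```python
from h import *
i,p=cam('scene');report(marks('scene',i,p,box=(133,188,318,243)));save(i,'s4.png',(120,120,340,250),3.5)
to(478.5,-148,40,90)
```

```text
red round [527.3  84.9] square [599.9 141.5] ctr [563.6 113.2] yaw -2.61 len 92.0 (92.2)
yellow round [ 422.2 -290.5] square [ 495.6 -234.7] ctr [ 458.9 -262.6] yaw -3.37 len 92.2 (92.2)
blue round [434.3 -51.5] square [507.2   4.4] ctr [470.7 -23.5] yaw -3.14 len 91.9 (92.2)
green round [ 453.3 -183.9] square [ 501.1 -105.5] ctr [ 477.2 -144.7] yaw 18.05 len 91.8 (92.2)
t 19.4 pos [ 443.9 -199.9   99.8] F [-0.5 -0.6 -0.7] open 0.5 d [ 0.0534  0.0598 -0.0323] r [-0.02 -2.58  0.03]
```

View pics/s4.png

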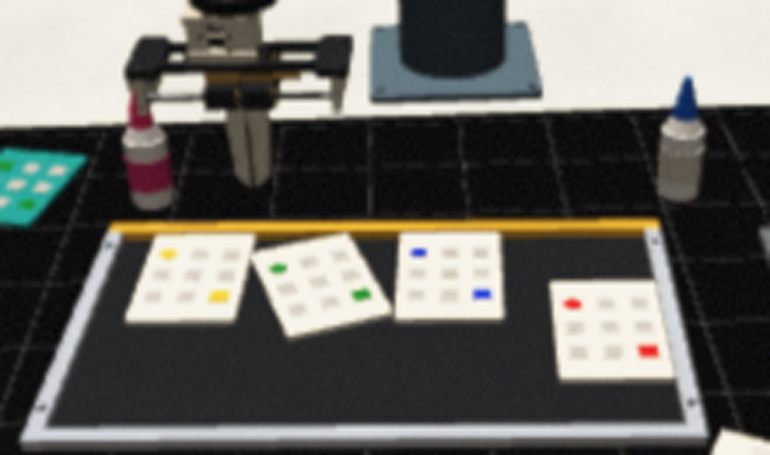

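Yellow is flush. Green is wedged at about +18°. I press it near its far edge, drag it outward so it trails straight, then pull it in again.

>>> step_arm(deltas=[[[0.025, 0, -0.025, 0, 0, 0, 0], [0.05, 0, -0.05, 0, 0, 0, 0], [0.0725, 0.03, -0.0735, 0, 0, 0, 0], [0.0725, 0.06, -0.0735, 0, 0, 0, 0], [0.0725, 0.07, -0.0735, 0, 0, 0, 0]]])

```text
time_s: 19.82
ee_pos: [519.4, -131.5, 24.9]
eef_rot: [-0.509, -0.488, 0.489, 0.513]
wrist_force: [-0.7, 0.6, -0.1]
opening: 0.4
```

>>> step_arm(deltas=[[[0, 0.01, 0, 0, 0, 0, 0], [0, 0.017, 0, 0, 0, 0, 0], [0, 0.019, 0, 0, 0, 0, 0], [0, 0.019, 0, 0, 0, 0, 0], [0, 0.019, 0, 0, 0, 0, 0]]])

```text
time_s: 20.23
ee_pos: [521.6, -134.6, 11.2]
eef_rot: [0.513, 0.488, -0.487, -0.512]
wrist_force: [0.5, -0.6, -0.6]
opening: 0.6
```

>>> step_arm(deltas=[[[0, 0.0003, 0, 0, 0, 0, 0], [0, 0.0006, 0, 0, 0, 0, 0], [0, 0.0006, 0, 0, 0, 0, 0], [0, 0.0006, 0, 0, 0, 0, 0], [0, 0.0006, 0, 0, 0, 0, 0]]])

```text
time_s: 20.65
ee_pos: [521.7, -133.8, 10.3]
eef_rot: [0.512, 0.488, -0.488, -0.512]
wrist_force: [-1.4, -0.7, 3.4]
opening: 0.5
```

>>> step_arm(deltas=[[[-0.001, 0.0004, -0.006, 0, 1, 0, 0], [-0.003, 0.0004, -0.016, 0, 3, 0, 0], [-0.005, 0.0004, -0.027, 0, 5, 0, 0], [-0.007, 0.0004, -0.038, 0, 7, 0, 0], [-0.008, 0.0004, -0.048, 0, 9, 0, 0]]])

```text
time_s: 21.07
ee_pos: [569.7, -144.0, 10.3]
eef_rot: [0.549, 0.446, -0.446, -0.549]
wrist_force: [-3.4, -0.2, 8.1]
opening: 0.2
```

>>> step_arm(deltas=[[[0, 0, -0.01, 0, 2, 0, 0], [0, 0, -0.02, 0, 4, 0, 0], [0, 0, -0.03, 0, 6, 0, 0], [0, 0, -0.04, 0, 8, 0, 0], [0, 0, -0.05, 0, 9, 0, 0]]])

```text
time_s: 21.48
ee_pos: [618.5, -153.9, 10.3]
eef_rot: [0.582, 0.401, -0.401, -0.582]
wrist_force: [-2.5, -0.1, 7.7]
opening: 0.4
```

Run:
```python
from h import *
i,p=cam('scene');report(marks('scene',i,p,box=(133,188,318,243)));save(i,'s5.png',(120,120,340,250),3.5)
to(618,-150,10,90)
i,p=cam('top');print(marks('top',i,p)['green'])
```

```text
red round [527.4  84.9] square [600.1 141.4] ctr [563.7 113.2] yaw -2.77 len 92.0 (92.2)
yellow [array([ 498.62466937, -235.655059  ])]
blue round [434.7 -51.1] square [507.2   4.4] ctr [470.9 -23.3] yaw -3.16 len 91.3 (92.2)
green round [ 536.9 -185.1] square [ 607.7 -120.7] ctr [ 572.3 -152.9] yaw 1.7 len 95.7 (92.2)
t 21.53 pos [ 620.7 -154.6   10.4] F [ 1.6 -1.5  0.8] open 0.6 d [0.0033 0.0004 0.0042] r [  0.18 -20.88  -0.03]
[array([ 540.399828, -180.56747 ]), array([ 611.50740248, -119.87243972])]
```

>>> step_arm(deltas=[[[0, -0.02, 0, 0, 0, 0, 0], [0, -0.04, 0, 0, -6, 0, 0], [0, -0.04, 0, 0, -12, 0, 0], [0, -0.04, 0, 0, -18, 0, 0], [0, -0.04, 0, 0, -18, 0, 0]]])

```text
time_s: 22.0
ee_pos: [617.5, -153.5, 49.4]
eef_rot: [-0.511, -0.489, 0.489, 0.511]
wrist_force: [0.2, 0.8, -0.2]
opening: 0.4
```

>>> step_arm(deltas=[[[0, 0, 0.02, 0, 0, 0, 0], [0, 0, 0.04, 0, 0, 0, 0], [0, 0, 0.055, 0, 0, 0, 0], [0, 0, 0.055, 0, 0, 0, 0], [0, 0, 0.055, 0, 0, 0, 0]]])

```text
time_s: 22.42
ee_pos: [562.5, -151.0, 49.2]
eef_rot: [-0.512, -0.487, 0.487, 0.513]
wrist_force: [0.5, -0.1, -0.3]
opening: 0.3
```

Run:
```python
from h import *
i,p=cam('scene');report(marks('scene',i,p,box=(133,188,318,243)));save(i,'s6.png',(120,120,340,250),3.5)
to(565,-150,9.9,87.2)
i,p=cam('top');print(marks('top',i,p)['green'])
```

```text
red round [527.6  85. ] square [599.9 141.6] ctr [563.8 113.3] yaw -2.53 len 91.8 (92.2)
yellow round [ 422.3 -290.4] square [ 495.6 -234.7] ctr [ 458.9 -262.6] yaw -3.37 len 92.1 (92.2)
blue round [434.2 -51.6] square [507.2   4.4] ctr [470.7 -23.6] yaw -3.11 len 91.9 (92.2)
green round [ 539.6 -181.1] square [ 609.8 -121.2] ctr [ 574.7 -151.2] yaw -0.12 len 92.2 (92.2)
t 22.47 pos [ 563.4 -151.3   49.4] F [-0.3  0.3  0.1] open 0.6 d [ 0.0014  0.0395 -0.0015] r [ 0.03 -0.06 -0.  ]
[]
```

View pics/s6.png

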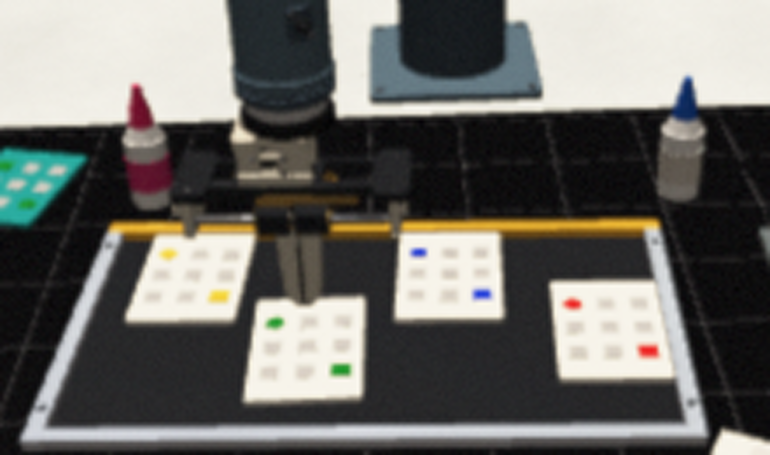

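>>> step_arm(deltas=[[[0.001, 0.015, 0, 0, 0, 0, 0], [0.001, 0.03, 0, 0, 0, 0, 0], [0.001, 0.037, 0, 0, 0, 0, 0], [0.001, 0.0395, 0, 0, 0, 0, 0], [0.001, 0.0395, 0, 0, 0, 0, 0]]])

```text
time_s: 22.93
ee_pos: [563.8, -150.3, 10.3]
eef_rot: [0.512, 0.488, -0.488, -0.512]
wrist_force: [-2.1, 1.3, 3.7]
opening: 0.3
```

>>> step_arm(deltas=[[[0, 0.0004, 0, 0, 0, 0, 0], [0, 0.0004, 0, 0, 0, 0, 0], [0, 0.0004, 0, 0, 0, 0, 0], [0, 0.0004, 0, 0, 0, 0, 0], [0, 0.0004, 0, 0, 0, 0, 0]]])

```text
time_s: 23.35
ee_pos: [563.9, -150.3, 10.3]
eef_rot: [0.512, 0.488, -0.488, -0.512]
wrist_force: [-0.7, 0.8, 6.1]
opening: 0.5
```

>>> step_arm(deltas=[[[0, 0.0001, 0.002, 0, 0.3, 0, 0], [0, 0.0001, 0.008, 0, 1, 0, 0], [0, 0.0001, 0.016, 0, 1.6, 0, 0], [0, 0.0001, 0.024, 0, 2.2, 0, 0], [0, 0.0001, 0.032, 0, 2.8, 0, 0]]])

```text
time_s: 23.77
ee_pos: [531.8, -149.3, 10.3]
eef_rot: [0.525, 0.475, -0.474, -0.523]
wrist_force: [2.0, 0.0, 5.8]
opening: 0.5
```

>>> step_arm(deltas=[[[-0.0005, 0, 0.009, 0, 0, 0, 0], [-0.001, 0, 0.018, 0, 0, 0, 0], [-0.0014, 0, 0.027, 0, 0, 0, 0], [-0.0018, 0, 0.036, 0, 0, 0, 0], [-0.0022, 0, 0.045, 0, 0, 0, 0]]])

```text
time_s: 24.18
ee_pos: [486.6, -147.1, 10.3]
eef_rot: [0.525, 0.475, -0.475, -0.523]
wrist_force: [1.9, -0.5, 5.1]
opening: 0.5
```

>>> step_arm(deltas=[[[-0.0003, 0, 0.006, 0, 0, 0, 0], [-0.0006, 0, 0.012, 0, 0, 0, 0], [-0.0009, 0, 0.018, 0, 0, 0, 0], [-0.0012, 0, 0.024, 0, 0, 0, 0], [-0.0015, 0, 0.029, 0, 0, 0, 0]]])

```text
time_s: 24.6
ee_pos: [457.7, -145.8, 10.3]
eef_rot: [0.525, 0.475, -0.475, -0.523]
wrist_force: [2.3, 0.1, 5.4]
opening: 0.5
```

>>> step_arm(deltas=[[[-0.0001, 0, 0.003, 0, 0, 0, 0], [-0.0003, 0, 0.006, 0, 0, 0, 0], [-0.0004, 0, 0.009, 0, 0, 0, 0], [-0.0006, 0, 0.012, 0, 0, 0, 0], [-0.0007, 0, 0.014, 0, 0, 0, 0]]])

```text
time_s: 25.02
ee_pos: [444.1, -145.3, 10.3]
eef_rot: [0.525, 0.475, -0.474, -0.523]
wrist_force: [3.6, -0.0, 5.6]
opening: 0.4
```

>>> step_arm(deltas=[[[0, -0.03, 0, 0, -1, 0, 0], [0, -0.06, 0, 0, -2.8, 0, 0], [0.04, -0.07, -0.02, 0, -2.8, 0, 0], [0.08, -0.07, -0.04, 0, -2.8, 0, 0], [0.12, -0.07, -0.06, 0, -2.8, 0, 0]]])

```text
time_s: 25.43
ee_pos: [509.4, -39.3, 80.5]
eef_rot: [0.513, 0.487, -0.487, -0.512]
wrist_force: [1.1, -0.4, -0.5]
opening: 0.6
```

>>> step_arm(deltas=[[[0.03, 0, -0.02, 0, 0, 0, 0], [0.06, 0, -0.03, 0, 0, 0, 0], [0.09, 0, -0.035, 0, 0, 0, 0], [0.12, 0, -0.035, 0, 0, 0, 0], [0.12, 0, -0.035, 0, 0, 0, 0]]])

```text
time_s: 25.85
ee_pos: [548.5, 83.3, 78.7]
eef_rot: [-0.51, -0.489, 0.489, 0.512]
wrist_force: [0.0, -0.9, -0.5]
opening: 0.4
```

Run:
```python
from h import *
i,p=cam('scene');report(marks('scene',i,p,box=(133,188,318,243)));save(i,'s7.png',(120,120,340,250),3.5)
to(554.6,113.5,9.9,87.2)
```

```text
red round [527.6  85. ] square [599.9 141.5] ctr [563.8 113.3] yaw -2.53 len 91.7 (92.2)
yellow round [ 422.3 -290.5] square [ 495.6 -234.7] ctr [ 458.9 -262.6] yaw -3.38 len 92.1 (92.2)
blue round [434.3 -51.5] square [507.2   4.4] ctr [470.7 -23.5] yaw -3.11 len 91.9 (92.2)
green round [ 429.3 -175.4] square [ 501.5 -118.3] ctr [ 465.4 -146.9] yaw -2.28 len 92.1 (92.2)
t 25.9 pos [548.5  81.   78.7] F [-0.   0.3  0.1] open 0.4 d [ 0.0327  0.0687 -0.0048] r [-0.12  0.25  0.01]
```

>>> step_arm(deltas=[[[0.02, 0, -0.004, 0, 0, 0, 0], [0.032, 0.02, -0.004, 0, 0, 0, 0], [0.032, 0.05, -0.004, 0, 0, 0, 0], [0.032, 0.062, -0.004, 0, 0, 0, 0], [0.032, 0.064, -0.004, 0, 0, 0, 0]]])

```text
time_s: 26.32
ee_pos: [552.1, 109.3, 12.3]
eef_rot: [-0.511, -0.486, 0.489, 0.514]
wrist_force: [-0.4, 0.4, 0.1]
opening: 0.3
```

>>> step_arm(deltas=[[[0, 0.001, 0, 0, 0, 0, 0], [0, 0.002, 0, 0, 0, 0, 0], [0, 0.003, 0, 0, 0, 0, 0], [0, 0.004, 0, 0, 0, 0, 0], [0, 0.005, 0, 0, 0, 0, 0]]])

```text
time_s: 26.73
ee_pos: [555.9, 110.1, 11.3]
eef_rot: [0.512, 0.488, -0.487, -0.512]
wrist_force: [0.2, -0.1, 0.4]
opening: 0.8
```

>>> step_arm(deltas=[[[0, 0.0003, 0, 0, 0, 0, 0], [0, 0.0003, 0, 0, 0, 0, 0], [0, 0.0003, 0, 0, 0, 0, 0], [0, 0.0003, 0, 0, 0, 0, 0], [0, 0.0003, 0, 0, 0, 0, 0]]])

```text
time_s: 27.15
ee_pos: [555.4, 110.4, 10.3]
eef_rot: [0.512, 0.488, -0.488, -0.512]
wrist_force: [-0.3, 0.1, 1.9]
opening: 0.8
```

>>> step_arm(deltas=[[[0, 0.0004, 0.001, 0, 0, 0, 0], [-0.001, 0.0006, 0.006, 0, 0, 0, 0], [-0.002, 0.0006, 0.014, 0, 0, 0, 0], [-0.003, 0.0006, 0.022, 0, 0, 0, 0], [-0.004, 0.0006, 0.03, 0, 0, 0, 0]]])

```text
time_s: 27.57
ee_pos: [525.5, 107.8, 10.3]
eef_rot: [0.512, 0.489, -0.487, -0.511]
wrist_force: [2.2, -1.4, 5.8]
opening: 0.3
```

>>> step_arm(deltas=[[[0, 0, 0.009, 0, 0, 0, 0], [0, 0, 0.018, 0, 0, 0, 0], [0, 0, 0.027, 0, 0, 0, 0], [0, 0, 0.034, 0, 0, 0, 0], [0, 0, 0.04, 0, 0, 0, 0]]])

```text
time_s: 27.98
ee_pos: [485.2, 109.7, 10.3]
eef_rot: [0.512, 0.488, -0.487, -0.511]
wrist_force: [2.2, 0.3, 4.8]
opening: 0.2
```

>>> step_arm(deltas=[[[0, 0, 0.005, 0, 0, 0, 0], [0, 0, 0.01, 0, 0, 0, 0], [0, 0, 0.015, 0, 0, 0, 0], [0, 0, 0.02, 0, 0, 0, 0], [0, 0, 0.024, 0, 0, 0, 0]]])

```text
time_s: 28.4
ee_pos: [461.7, 110.9, 10.3]
eef_rot: [0.513, 0.489, -0.487, -0.511]
wrist_force: [2.4, 0.3, 3.8]
opening: 0.1
```

>>> step_arm(deltas=[[[0, 0, 0.002, 0, 0, 0, 0], [0, 0, 0.003, 0, 0, 0, 0], [0, 0, 0.004, 0, 0, 0, 0], [0, 0, 0.005, 0, 0, 0, 0], [0, 0, 0.005, 0, 0, 0, 0]]])

```text
time_s: 28.82
ee_pos: [457.1, 111.1, 10.3]
eef_rot: [0.513, 0.489, -0.487, -0.511]
wrist_force: [2.5, 0.2, 6.3]
opening: 0.8
```

>>> step_arm(deltas=[[[0, -0.03, 0, 0, 0, 0, 0], [0, -0.07, 0, 0, 0, 0, 0.03], [0.03, -0.11, -0.02, 0, 0, 0, 0.06], [0.07, -0.15, -0.03, 0, 0, 0, 0.06], [0.11, -0.18, -0.04, 0, 0, 0, 0.06]]])

```text
time_s: 29.23
ee_pos: [492.2, 192.0, 168.1]
eef_rot: [0.512, 0.487, -0.487, -0.512]
wrist_force: [0.6, -1.5, -0.4]
opening: 22.5
```

>>> step_arm(deltas=[[[0.03, -0.01, -0.01, 0, 0, 0, 0.06], [0.06, -0.01, -0.02, 0, 0, 0, 0.06], [0.09, -0.01, -0.02, 0, 0, 0, 0.06], [0.11, -0.01, -0.02, 0, 0, 0, 0.06], [0.11, -0.01, -0.02, 0, 0, 0, 0.06]]])

```text
time_s: 29.65
ee_pos: [516.4, 304.1, 175.2]
eef_rot: [-0.51, -0.488, 0.489, 0.512]
wrist_force: [-0.2, 0.2, 0.2]
opening: 55.7
```

Run:
```python
from h import *
i,p=cam('scene');report(marks('scene',i,p,box=(133,188,318,243)));save(i,'s8.png',(120,150,340,240),3.5)
r=marks('top',*cam('top'),box=(205,138,340,209));report(r)
to(521.5,323,190,88.5)
```

```text
red round [441.1  85.9] square [514.3 141.8] ctr [477.7 113.9] yaw -3.25 len 92.1 (92.2)
yellow round [ 422.3 -290.5] square [ 495.6 -234.7] ctr [ 459.  -262.6] yaw -3.37 len 92.1 (92.2)
blue round [434.2 -51.5] square [507.2   4.4] ctr [470.7 -23.6] yaw -3.14 len 91.9 (92.2)
green round [ 429.3 -175.4] square [ 501.5 -118.3] ctr [ 465.4 -146.9] yaw -2.28 len 92.1 (92.2)
red round [442.5  84.9] square [516.1 141.6] ctr [479.3 113.2] yaw -3.02 len 92.9 (92.2)
yellow round [ 423.8 -290.7] square [ 497.1 -234.5] ctr [ 460.5 -262.6] yaw -3.1 len 92.3 (92.2)
blue round [436.  -52.2] square [509.2   4.1] ctr [472.6 -24.1] yaw -3.04 len 92.3 (92.2)
green round [ 431. -176.] square [ 503.  -118.7] ctr [ 467.  -147.3] yaw -2.11 len 92.1 (92.2)
t 29.75 pos [516.6 300.8 175.2] F [0.2 0.3 0.1] open 59.2 d [ 0.0223 -0.0149 -0.0039] r [-0.14 -1.14 -0.09]
```

View pics/s8.png

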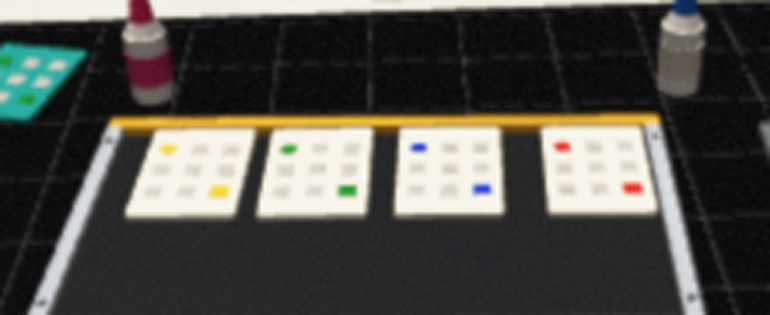

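Red, blue and yellow agree at −3.1° yaw. Green is about 0.9° off, its −y corner some 1.5 mm from the bar. I pull once more on its −y side.

>>> step_arm(deltas=[[[-0.04, -0.0, 0.003, 0, 0, 0, 0], [-0.08, 0, 0.006, 0, 0, 0, 0], [-0.12, 0, 0.009, 0, 0, 0, 0], [-0.16, 0, 0.012, 0, 0, 0, 0], [-0.2, 0, 0.015, 0, 0, 0, 0]]])

```text
time_s: 30.17
ee_pos: [491.5, 99.0, 175.9]
eef_rot: [-0.512, -0.487, 0.488, 0.512]
wrist_force: [1.5, 0.1, 0.7]
opening: 30.9
```

>>> step_arm(deltas=[[[-0.04, 0.02, 0.003, 0, 0, 0, 0], [-0.08, 0.04, 0.006, 0, 0, 0, 0], [-0.12, 0.06, 0.009, 0, 0, 0, 0], [-0.16, 0.08, 0.01, 0, 0, 0, 0], [-0.19, 0.09, 0.01, 0, 0, 0, 0]]])

```text
time_s: 30.58
ee_pos: [471.5, -87.2, 85.9]
eef_rot: [-0.512, -0.487, 0.488, 0.513]
wrist_force: [-0.5, -0.0, -0.2]
opening: 1.3
```

>>> step_arm(deltas=[[[-0.04, 0.01, 0, 0, 0, 0, 0], [-0.08, 0.02, 0, 0, 0, 0, 0], [-0.08, 0.03, 0, 0, 0, 0, 0], [-0.08, 0.03, 0, 0, 0, 0, 0], [-0.08, 0.03, 0, 0, 0, 0, 0]]])

```text
time_s: 31.0
ee_pos: [468.6, -164.9, 56.5]
eef_rot: [-0.511, -0.487, 0.487, 0.514]
wrist_force: [0.3, 0.1, 0.5]
opening: 0.4
```

Run:
```python
from h import *
to(465,-172,9.9,87.2)
```

```text
t 31.0 pos [ 468.6 -164.9   56.5] F [0.3 0.1 0.5] open 0.4 d [-0.0073  0.0466  0.0031] r [-0.16 -0.09  0.1 ]
```

>>> step_arm(deltas=[[[-0.006, 0.02, -0.002, 0, 0, 0, 0], [-0.006, 0.035, -0.002, 0, 0, 0, 0], [-0.006, 0.044, -0.002, 0, 0, 0, 0], [-0.006, 0.046, -0.002, 0, 0, 0, 0], [-0.006, 0.0465, -0.002, 0, 0, 0, 0]]])

```text
time_s: 31.42
ee_pos: [472.0, -169.9, 10.7]
eef_rot: [-0.511, -0.488, 0.488, 0.512]
wrist_force: [0.5, -0.1, 0.2]
opening: 0.5
```

>>> step_arm(deltas=[[[0, 0.0003, 0, 0, 0, 0, 0], [0, 0.0003, 0, 0, 0, 0, 0], [0, 0.0003, 0, 0, 0, 0, 0], [0, 0.0003, 0, 0, 0, 0, 0], [0, 0.0003, 0, 0, 0, 0, 0]]])

```text
time_s: 31.83
ee_pos: [472.5, -171.4, 10.7]
eef_rot: [0.512, 0.488, -0.488, -0.512]
wrist_force: [1.0, 0.1, -0.1]
opening: 0.6
```

>>> step_arm(deltas=[[[0, 0.0005, 0, 0, 0, 0, 0], [0, 0.001, 0, 0, 0, 0, 0], [0, 0.0013, 0, 0, 0, 0, 0], [0, 0.0013, 0, 0, 0, 0, 0], [0, 0.0013, 0, 0, 0, 0, 0]]])

```text
time_s: 32.25
ee_pos: [472.5, -171.4, 10.2]
eef_rot: [0.512, 0.488, -0.488, -0.512]
wrist_force: [-2.8, 2.1, 10.5]
opening: 0.2
```

>>> step_arm(deltas=[[[0, 0.0002, 0.002, 0, 0, 0, 0], [0, 0.0002, 0.004, 0, 0, 0, 0], [0, 0.0002, 0.006, 0, 0, 0, 0], [0, 0.0002, 0.008, 0, 0, 0, 0], [0, 0.0002, 0.008, 0, 0, 0, 0]]])

```text
time_s: 32.67
ee_pos: [466.4, -172.1, 10.3]
eef_rot: [0.514, 0.488, -0.487, -0.51]
wrist_force: [3.2, -0.0, 6.9]
opening: 0.7
```

>>> step_arm(deltas=[[[0, -0.02, 0, 0, 0, 0, 0], [0, -0.06, 0, 0, 0, 0, 0.03], [0.03, -0.1, -0.01, 0, 0, 0, 0.06], [0.07, -0.13, -0.02, 0, 0, 0, 0.06], [0.11, -0.16, -0.03, 0, 0, 0, 0.06]]])

```text
time_s: 33.08
ee_pos: [493.6, -83.5, 154.4]
eef_rot: [0.513, 0.487, -0.487, -0.512]
wrist_force: [-0.3, -0.2, -0.1]
opening: 22.5
```

>>> step_arm(deltas=[[[0.04, -0.01, -0.003, 0, 0, 0, 0.06], [0.08, -0.01, -0.006, 0, 0, 0, 0.06], [0.12, -0.01, -0.01, 0, 0, 0, 0.06], [0.16, -0.01, -0.012, 0, 0, 0, 0.06], [0.2, -0.01, -0.012, 0, 0, 0, 0.06]]])

```text
time_s: 33.5
ee_pos: [514.9, 117.4, 162.6]
eef_rot: [0.512, 0.488, -0.488, -0.512]
wrist_force: [0.9, 0.1, 0.5]
opening: 55.7
```

>>> step_arm(deltas=[[[0.04, -0.01, -0.003, 0, 0, 0, 0.06], [0.08, -0.01, -0.006, 0, 0, 0, 0.06], [0.12, -0.01, -0.007, 0, 0, 0, 0.06], [0.14, -0.01, -0.007, 0, 0, 0, 0.06], [0.14, -0.01, -0.007, 0, 0, 0, 0.06]]])

```text
time_s: 33.92
ee_pos: [527.9, 259.4, 172.1]
eef_rot: [-0.51, -0.489, 0.489, 0.511]
wrist_force: [-0.5, -0.9, 0.3]
opening: 60.0
```

Run:
```python
from h import *
i,p=cam('scene');report(marks('scene',i,p,box=(133,188,318,243)))
r=marks('top',*cam('top'),box=(205,138,340,209));report(r)
to(521.5,323,116,88.5)
```

```text
red round [441.5  85.8] square [514.5 141.9] ctr [478.  113.8] yaw -3.04 len 92.1 (92.2)
yellow round [ 422.3 -290.4] square [ 495.6 -234.7] ctr [ 459.  -262.6] yaw -3.39 len 92.1 (92.2)
blue round [434.3 -51.5] square [507.2   4.4] ctr [470.7 -23.6] yaw -3.14 len 91.9 (92.2)
green round [ 427.7 -175.6] square [ 501.3 -119.5] ctr [ 464.5 -147.5] yaw -3.27 len 92.5 (92.2)
red round [442.5  84.9] square [516.2 141.6] ctr [479.3 113.2] yaw -3.02 len 93.0 (92.2)
yellow round [ 423.8 -290.7] square [ 497.1 -234.5] ctr [ 460.5 -262.6] yaw -3.07 len 92.3 (92.2)
blue round [436.  -52.2] square [509.2   4.1] ctr [472.6 -24.1] yaw -3.03 len 92.3 (92.2)
green round [ 429.6 -176.3] square [ 502.7 -119.7] ctr [ 466.1 -148. ] yaw -2.91 len 92.4 (92.2)
t 34.02 pos [527.9 255.5 171.9] F [-0.2  0.3  0.2] open 59.9 d [0.0671 0.0558 0.0095] r [-0.04 -1.13 -0.04]
```

All four panels agree in both cameras. Now the probe.

>>> step_arm(deltas=[[[0, -0.02, 0, 0, -1.1, 0, 0.06], [0.03, -0.02, 0.005, 0, -1.1, 0, 0.06], [0.066, -0.02, 0.0095, 0, -1.1, 0, 0.06], [0.066, -0.02, 0.0095, 0, -1.1, 0, 0.06], [0.066, -0.02, 0.0095, 0, -1.1, 0, 0.06]]])

```text
time_s: 34.43
ee_pos: [521.9, 321.1, 192.2]
eef_rot: [0.507, 0.493, -0.493, -0.507]
wrist_force: [-0.4, 0.1, -0.3]
opening: 60.0
```

Run:
```python
from h import *
to(521.5,323,116,88.5)
```

```text
t 34.43 pos [521.9 321.1 192.2] F [-0.4  0.1 -0.3] open 60.0 d [0.0019 0.0762 0.0005] r [-0.01 -0.1  -0.04]
```

>>> step_arm(deltas=[[[0.001, 0.02, 0, 0, 0, 0, 0.06], [0.001, 0.04, 0, 0, 0, 0, 0.06], [0.001, 0.06, 0, 0, 0, 0, 0.06], [0.001, 0.074, 0, 0, 0, 0, 0.06], [0.001, 0.076, 0, 0, 0, 0, 0.06]]])

```text
time_s: 34.85
ee_pos: [520.6, 319.3, 113.1]
eef_rot: [-0.507, -0.49, 0.494, 0.508]
wrist_force: [-0.7, 0.0, 0.1]
opening: 60.2
```

>>> step_arm(deltas=[[[0, 0, 0, 0, 0, 0, 0.06], [0, 0, 0, 0, 0, 0, 0.05], [0, 0, 0, 0, 0, 0, 0.04], [0, 0, 0, 0, 0, 0, 0.03], [0, 0, 0, 0, 0, 0, 0.026]]])

```text
time_s: 35.27
ee_pos: [522.7, 322.5, 117.4]
eef_rot: [0.507, 0.493, -0.492, -0.507]
wrist_force: [-0.8, 0.4, 0.1]
opening: 38.0
```

Run:
```python
from h import *
i,p=cam('scene');a=cv2.resize(i[140:220,320:400],(480,480),interpolation=cv2.INTER_CUBIC)
i,p=cam('top');b=cv2.resize(i[160:210,145:195],(300,300),interpolation=cv2.INTER_CUBIC)
b=np.vstack([b,np.zeros((180,300,3),np.uint8)]);cv2.imwrite('pics/g.png',np.hstack([a,b])[:,:,::-1])
to(521.5,323,116,88.5)
```

```text
t 35.37 pos [522.4 322.6 117. ] F [-0.1 -0.5  0.1] open 29.9 d [0.0004 0.001  0.0009] r [ 0.05 -0.14  0.02]
```

View pics/g.png

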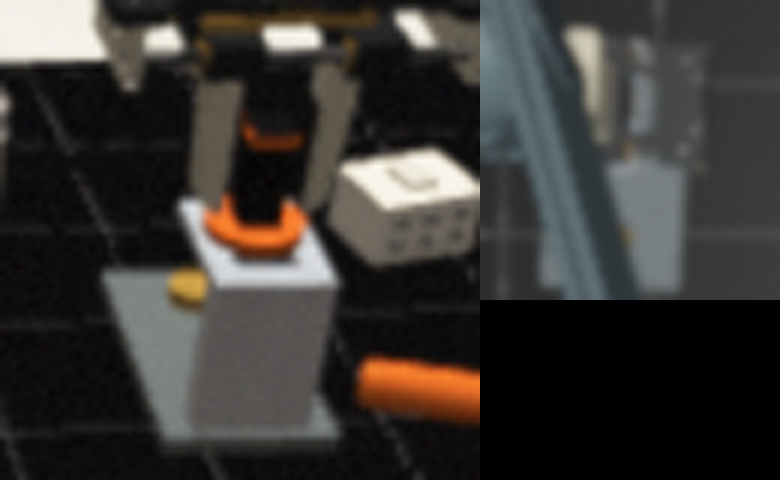

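>>> step_arm(deltas=[[[0, 0, 0, 0, 0, 0, 0.022], [0, 0, 0, 0, 0, 0, 0.018], [0, 0, 0, 0, 0, 0, 0.015], [0, 0, 0, 0, 0, 0, 0.015], [0, 0, 0, 0, 0, 0, 0.015]]], newtons=30)

```text
time_s: 35.78
ee_pos: [522.2, 322.7, 116.6]
eef_rot: [-0.507, -0.493, 0.493, 0.507]
wrist_force: [-1.3, 1.4, 2.1]
opening: 22.0
```

>>> step_arm(deltas=[[[0, 0, 0, 0, 0, 0, 0.015], [0, 0, 0, 0, 0, 0, 0.015], [0, 0, 0, 0, 0, 0, 0.015], [0, 0, 0, 0, 0, 0, 0.015], [0, 0, 0, 0, 0, 0, 0.015]]])

```text
time_s: 36.2
ee_pos: [522.2, 322.7, 116.6]
eef_rot: [-0.507, -0.493, 0.493, 0.507]
wrist_force: [-1.5, 3.0, 5.0]
opening: 21.9
```

>>> step_arm(deltas=[[[0, -0.02, 0, 0, 0, 0, 0.015], [0, -0.04, 0, 0, 0, 0, 0.015], [0, -0.07, 0, 0, 0, 0, 0.015], [0, -0.1, 0, 0, 0, 0, 0.015], [0, -0.1, 0, 0, 0, 0, 0.015]]])

```text
time_s: 36.62
ee_pos: [524.8, 323.0, 222.1]
eef_rot: [0.509, 0.496, -0.49, -0.506]
wrist_force: [1.6, 1.1, 0.5]
opening: 21.8
```

>>> step_arm(deltas=[[[0, 0, 0.03, 0, 0, 0, 0.015], [0, 0, 0.06, 0, 0, 0, 0.015], [0, 0.02, 0.076, 0, 0, 0, 0.015], [0, 0.05, 0.076, 0, 0, 0, 0.015], [0, 0.075, 0.076, 0, 0, 0, 0.015]]])

```text
time_s: 37.03
ee_pos: [444.5, 324.1, 139.7]
eef_rot: [0.507, 0.493, -0.493, -0.507]
wrist_force: [0.8, -0.5, -2.6]
opening: 21.6
```

>>> step_arm(deltas=[[[0, 0, 0, 0, 0, 0, 0.015], [0, 0, 0, 0, 0, 0, 0.015], [0, 0, 0, 0, 0, 0, 0.015], [0, 0, 0, 0, 0, 0, 0.015], [0, 0, 0, 0, 0, 0, 0.015]]])

```text
time_s: 37.45
ee_pos: [447.4, 325.0, 142.8]
eef_rot: [0.508, 0.494, -0.492, -0.507]
wrist_force: [0.6, -0.3, -1.3]
opening: 22.1
```

Run:
```python
from h import *
to(446.2,325,118.6,88.5)
i,p=cam('scene');a=cv2.resize(i[130:220,310:400],(540,540),interpolation=cv2.INTER_CUBIC)
cv2.imwrite('pics/d.png',a[:,:,::-1])
s=ctrl.read_state()['ee_pos'];print('pred tip px',proj(p,s-[0,0,98.6]),'disc',proj(p,(446.2,325,20)))
i,p=cam('top');save(i,'dt.png',(140,160,200,220),8)
```

```text
t 37.45 pos [447.4 325.  142.8] F [ 0.6 -0.3 -1.3] open 22.1 d [-0.      0.0242  0.0012] r [ 0.14 -0.17  0.06]
pred tip px [352.59094134 181.2187084 ] disc [351.50741126 187.17208947]
```

View pics/d.png

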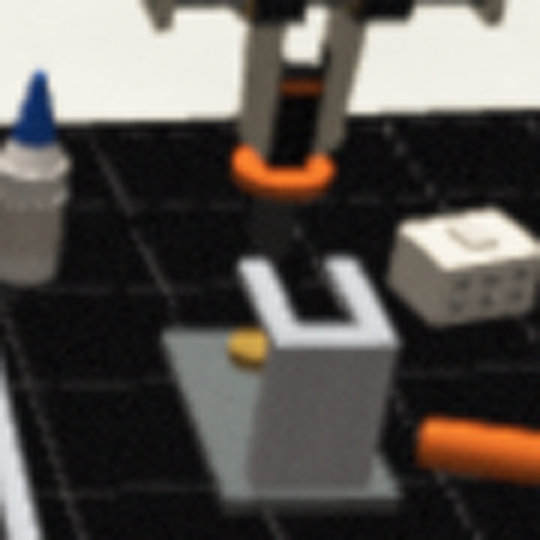

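Run:
```python
from h import *
i,p=cam('scene'); s=ctrl.read_state()['ee_pos']
hsv=cv2.cvtColor(i,cv2.COLOR_RGB2HSV); m=cv2.inRange(hsv,(2,140,110),(16,255,255))
m[:150]=0;m[165:]=0;m[:,:340]=0;m[:,372:]=0
ys,xs=np.nonzero(m);print('collar x',xs.min(),xs.max(),'y',ys.min(),ys.max())
t=s-[0,0,98.6]
print('pred L/R',proj(p,t+[0,-25,86]),proj(p,t+[0,25,86]),'near',proj(p,t+[25,0,82]),'far',proj(p,t+[-25,0,90]))
for r in range(ys.min(),ys.max()+1): print(r,xs[ys==r].min(),xs[ys==r].max(),end=' | ')
```

```text
collar x 349 364 y 154 161
pred L/R [348.59062003 158.58286448] [364.04288806 158.10136038] near [358.40129776 163.2550579 ] far [354.31112389 153.57952932]
154 350 351 | 155 349 352 | 156 349 364 | 157 349 364 | 158 349 364 | 159 350 364 | 160 351 363 | 161 354 362 |
```

View pics/dt.png

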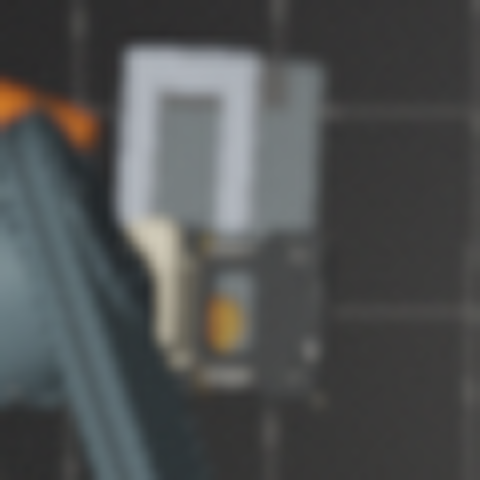

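>>> step_arm(deltas=[[[0, 0.01, 0.001, 0, 0, 0, 0.015], [0, 0.018, 0.001, 0, 0, 0, 0.015], [0, 0.02, 0.001, 0, 0, 0, 0.015], [0, 0.022, 0.001, 0, 0, 0, 0.015], [0, 0.024, 0.001, 0, 0, 0, 0.015]]])

```text
time_s: 38.02
ee_pos: [444.8, 324.6, 116.7]
eef_rot: [-0.507, -0.492, 0.493, 0.507]
wrist_force: [-1.0, -0.2, 0.5]
opening: 21.8
```

>>> step_arm(deltas=[[[0, 0.002, 0, 0, 0, 0, 0.015], [0, 0.004, 0, 0, 0, 0, 0.015], [0, 0.005, 0, 0, 0, 0, 0.015], [0, 0.005, 0, 0, 0, 0, 0.015], [0, 0.005, 0, 0, 0, 0, 0.015]]])

```text
time_s: 38.43
ee_pos: [445.1, 324.7, 112.5]
eef_rot: [-0.507, -0.493, 0.493, 0.507]
wrist_force: [-1.8, -0.8, 0.5]
opening: 22.0
```

>>> step_arm(deltas=[[[0, 0, 0, 0, 0, 0, 0.015], [0, 0, 0, 0, 0, 0, 0.015], [0, 0, 0, 0, 0, 0, 0.015], [0, 0, 0, 0, 0, 0, 0.015], [0, 0, 0, 0, 0, 0, 0.015]]])

```text
time_s: 38.85
ee_pos: [445.1, 324.7, 112.4]
eef_rot: [0.507, 0.493, -0.493, -0.507]
wrist_force: [-1.0, -0.2, -0.1]
opening: 21.7
```

>>> step_arm(deltas=[[[0, -0.02, 0, 0, 0, 0, 0.015], [0, -0.05, 0, 0, 0, 0, 0.015], [-0.03, -0.05, 0, 0, 0, 0, 0.015], [-0.07, -0.05, -0.002, 0, 0, 0, 0.015], [-0.11, -0.05, -0.003, 0, 0, 0, 0.015]]])

```text
time_s: 39.27
ee_pos: [445.5, 214.3, 162.8]
eef_rot: [0.507, 0.494, -0.493, -0.506]
wrist_force: [0.5, -1.0, -1.2]
opening: 21.7
```

>>> step_arm(deltas=[[[-0.04, 0, 0, 0, 0, 0, 0.015], [-0.08, 0.01, 0, 0, 0, 0, 0.015], [-0.11, 0.02, 0, 0, 0, 0, 0.015], [-0.129, 0.03, 0, 0, 0, 0, 0.015], [-0.129, 0.03, 0, 0, 0, 0, 0.015]]])

```text
time_s: 39.68
ee_pos: [440.4, 82.5, 130.8]
eef_rot: [-0.508, -0.491, 0.493, 0.508]
wrist_force: [0.2, 0.1, -2.2]
opening: 21.7
```

>>> step_arm(deltas=[[[0, 0, 0, 0, 0, 0, 0.015], [0, 0, 0, 0, 0, 0, 0.015], [0, 0, 0, 0, 0, 0, 0.015], [0, 0, 0, 0, 0, 0, 0.015], [0, 0, 0, 0, 0, 0, 0.015]]])

```text
time_s: 40.1
ee_pos: [441.5, 86.6, 132.6]
eef_rot: [0.507, 0.493, -0.493, -0.507]
wrist_force: [0.1, -0.2, -1.0]
opening: 22.3
```

```bash
cat >> h.py <<'E'
def tip(tag=None):
    """red stylus tip seen by the scene camera near where the TCP predicts it, put on its height plane"""
    s=ctrl.read_state(); Y=R.from_quat(s['eef_rot']).as_matrix()[:,1]
    t=s['ee_pos']+98.6*Y; i,p=cam('scene'); u=proj(p,t+[0,0,4])
    hsv=cv2.cvtColor(i,cv2.COLOR_RGB2HSV).astype(int); h,S,v=hsv[...,0],hsv[...,1],hsv[...,2]
    w=(((h>170)|(h<8))&(S>90)&(v>50))*S*1.0
    yy,xx=np.mgrid[:384,:512]; w=w*((abs(xx-u[0])<6)&(abs(yy-u[1])<6))
    if w.sum()>0:
        c=np.array([(w*xx).sum(),(w*yy).sum()])/w.sum(); print('tip pred',t.round(1),'px',u.round(1),'seen',c.round(1),ray(p,c,t[2]+4)[:2].round(1),'n',(w>0).sum())
    else: print('no tip; pred',t.round(1),u)
    if tag: x,y=map(int,u); save(i,tag,(x-35,y-35,x+35,y+35),7)
    return i,p
E
python3 - <<'E'
from h import *
i,p=tip('t1.png');report(marks('scene',i,p,box=(133,188,318,243)))
to(442,85.4,108.6,88.5)
E
```

```text
no tip; pred [441.6  86.6  34. ] [280.80455601 184.29882606]
red round [441.1  85.9] square [514.3 142.1] ctr [477.7 114. ] yaw -3.13 len 92.2 (92.2)
yellow round [ 422.3 -290.5] square [ 495.6 -234.7] ctr [ 459.  -262.6] yaw -3.37 len 92.1 (92.2)
blue round [434.2 -51.5] square [507.2   4.4] ctr [470.7 -23.6] yaw -3.14 len 91.9 (92.2)
green round [ 427.6 -175.7] square [ 501.3 -119.5] ctr [ 464.4 -147.6] yaw -3.28 len 92.7 (92.2)
t 40.15 pos [441.4  86.5 132.6] F [ 0.8 -0.4 -0.2] open 22.0 d [-0.0011  0.024  -0.0006] r [ 0.04 -0.06  0.  ]
```

View pics/t1.png

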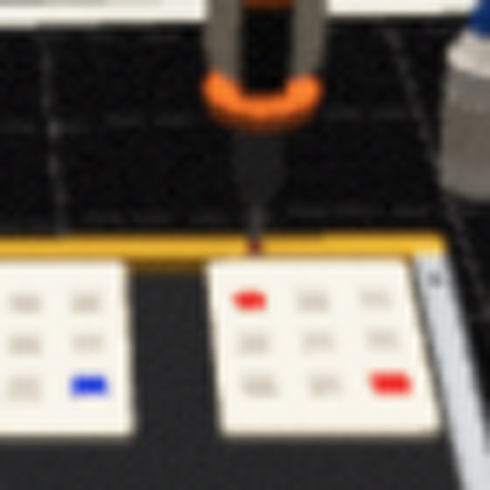

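The dark red tip at crop (256,247) lies within about 1 mm of the prediction, so tip and TCP are aligned. I press red round now.

>>> step_arm(deltas=[[[-0.001, 0, -0.0008, 0, 0, 0, 0.015], [-0.001, 0.01, -0.0008, 0, 0, 0, 0.015], [-0.001, 0.018, -0.0008, 0, 0, 0, 0.015], [-0.001, 0.022, -0.0008, 0, 0, 0, 0.015], [-0.001, 0.023, -0.0008, 0, 0, 0, 0.015]]])

```text
time_s: 40.57
ee_pos: [441.2, 84.8, 108.4]
eef_rot: [-0.507, -0.492, 0.493, 0.508]
wrist_force: [-0.2, 0.7, -0.8]
opening: 21.5
```

>>> step_arm(deltas=[[[0, 0.002, 0, 0, 0, 0, 0.015], [0, 0.004, 0, 0, 0, 0, 0.015], [0, 0.006, 0, 0, 0, 0, 0.015], [0, 0.006, 0, 0, 0, 0, 0.015], [0, 0.006, 0, 0, 0, 0, 0.015]]])

```text
time_s: 40.98
ee_pos: [442.1, 84.6, 103.5]
eef_rot: [0.507, 0.493, -0.493, -0.507]
wrist_force: [0.0, 0.5, 0.0]
opening: 21.3
```

Run:
```python
from h import *
to(515.6,141.7,133.6,88.5)
i,p=cam('scene');save(i,'p1.png',(245,150,315,220),7)
```

```text
t 40.98 pos [442.1  84.6 103.5] F [0.  0.5 0. ] open 21.3 d [ 0.0592 -0.0301 -0.0718] r [ 0.02 -0.16  0.  ]
```

View pics/p1.png

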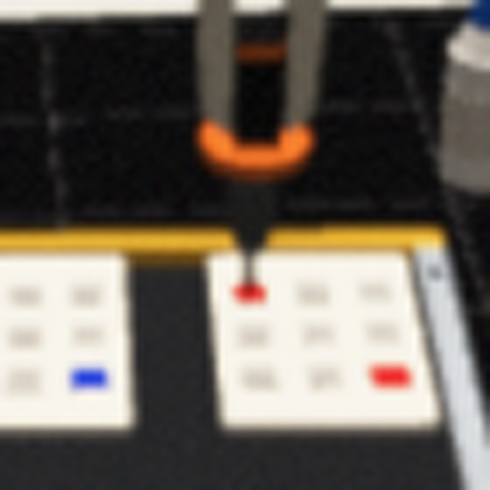

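Tip centred on red round and pressed about 5 mm. Next is red square.

>>> step_arm(deltas=[[[0, -0.02, 0, 0, 0, 0, 0.015], [0, -0.03, 0, 0, 0, 0, 0.015], [0.025, -0.03, -0.03, 0, 0, 0, 0.015], [0.05, -0.03, -0.06, 0, 0, 0, 0.015], [0.0592, -0.03, -0.0718, 0, 0, 0, 0.015]]])

```text
time_s: 41.45
ee_pos: [519.5, 143.9, 134.3]
eef_rot: [0.508, 0.494, -0.491, -0.506]
wrist_force: [0.8, 0.4, -0.3]
opening: 21.8
```

>>> step_arm(deltas=[[[0, 0.0, 0, 0, 0, 0, 0.015], [0, 0, 0, 0, 0, 0, 0.015], [0, 0.01, 0, 0, 0, 0, 0.015], [0, 0.015, 0, 0, 0, 0, 0.015], [0, 0.015, 0, 0, 0, 0, 0.015]]])

```text
time_s: 41.87
ee_pos: [513.3, 141.0, 116.5]
eef_rot: [-0.507, -0.491, 0.494, 0.508]
wrist_force: [0.1, 0.4, -1.7]
opening: 22.0
```

Run:
```python
from h import *
to(515.6,141.7,108.6,88.5)
i,p=cam('scene');report(marks('scene',i,p,box=(133,188,318,243)))
```

```text
t 41.87 pos [513.3 141.  116.5] F [ 0.1  0.4 -1.7] open 22.0 d [ 0.0008  0.0079 -0.0023] r [-0.22 -0.2  -0.03]
red round [441.1  85.9] square [513.1 141.9] ctr [477.1 113.9] yaw -2.74 len 91.2 (92.2)
yellow round [ 422.3 -290.5] square [ 495.6 -234.7] ctr [ 459.  -262.6] yaw -3.38 len 92.1 (92.2)
blue round [434.2 -51.5] square [507.2   4.4] ctr [470.7 -23.5] yaw -3.15 len 91.9 (92.2)
green round [ 427.5 -175.7] square [ 501.3 -119.5] ctr [ 464.4 -147.6] yaw -3.31 len 92.7 (92.2)
```

>>> step_arm(deltas=[[[0, 0, 0, 0, 0, 0, 0.015], [0, 0, 0, 0, 0, 0, 0.015], [0, 0.004, 0, 0, 0, 0, 0.015], [0, 0.008, 0, 0, 0, 0, 0.015], [0, 0.01, 0, 0, 0, 0, 0.015]]])

```text
time_s: 42.33
ee_pos: [515.3, 141.7, 107.8]
eef_rot: [-0.507, -0.493, 0.493, 0.507]
wrist_force: [-0.3, -1.2, -0.3]
opening: 22.1
```

>>> step_arm(deltas=[[[0, 0.003, 0, 0, 0, 0, 0.015], [0, 0.005, 0, 0, 0, 0, 0.015], [0, 0.005, 0, 0, 0, 0, 0.015], [0, 0.005, 0, 0, 0, 0, 0.015], [0, 0.005, 0, 0, 0, 0, 0.015]]])

```text
time_s: 42.75
ee_pos: [515.4, 141.8, 103.4]
eef_rot: [-0.507, -0.493, 0.493, 0.507]
wrist_force: [-0.4, 0.2, 0.9]
opening: 22.1
```

Run:
```python
from h import *
to(423.3,-290.6,123.6,88.5)
```

```text
t 42.75 pos [515.4 141.8 103.4] F [-0.4  0.2  0.9] open 22.1 d [-0.4348 -0.0201  0.0796] r [-0.01 -0.15 -0.  ]
```

>>> step_arm(deltas=[[[0, -0.02, 0, 0, 0, 0, 0.015], [0, -0.05, 0, 0, 0, 0, 0.015], [-0.04, -0.05, 0.007, 0, 0, 0, 0.015], [-0.08, -0.05, 0.014, 0, 0, 0, 0.015], [-0.12, -0.05, 0.021, 0, 0, 0, 0.015]]])

```text
time_s: 43.17
ee_pos: [491.0, 21.9, 154.0]
eef_rot: [0.507, 0.494, -0.493, -0.506]
wrist_force: [1.0, 0.1, -2.5]
opening: 21.8
```

>>> step_arm(deltas=[[[-0.04, 0, 0.007, 0, 0, 0, 0.015], [-0.08, 0, 0.014, 0, 0, 0, 0.015], [-0.12, 0, 0.021, 0, 0, 0, 0.015], [-0.16, 0, 0.028, 0, 0, 0, 0.015], [-0.2, 0, 0.036, 0, 0, 0, 0.015]]])

```text
time_s: 43.58
ee_pos: [448.8, -178.3, 153.6]
eef_rot: [0.507, 0.493, -0.493, -0.507]
wrist_force: [1.3, 0.4, -1.5]
opening: 22.1
```

>>> step_arm(deltas=[[[-0.04, 0, 0.007, 0, 0, 0, 0.015], [-0.08, 0.01, 0.014, 0, 0, 0, 0.015], [-0.1, 0.02, 0.02, 0, 0, 0, 0.015], [-0.114, 0.025, 0.022, 0, 0, 0, 0.015], [-0.114, 0.03, 0.022, 0, 0, 0, 0.015]]])

```text
time_s: 44.0
ee_pos: [423.5, -292.4, 122.9]
eef_rot: [0.508, 0.492, -0.492, -0.508]
wrist_force: [0.2, -0.2, -1.5]
opening: 22.0
```

>>> step_arm(deltas=[[[0, 0, 0, 0, 0, 0, 0.015], [0, 0, 0, 0, 0, 0, 0.015], [0, 0, 0, 0, 0, 0, 0.015], [0, 0, 0, 0, 0, 0, 0.015], [0, 0, 0, 0, 0, 0, 0.015]]])

```text
time_s: 44.42
ee_pos: [424.6, -288.9, 123.9]
eef_rot: [0.507, 0.493, -0.493, -0.506]
wrist_force: [0.7, -0.2, -1.2]
opening: 21.8
```

Run:
```python
from h import *
to(423.3,-290.6,103.6,88.5)
i,p=tip();report(marks('scene',i,p,box=(133,188,318,243)))
```

```text
t 44.42 pos [ 424.6 -288.9  123.9] F [ 0.7 -0.2 -1.2] open 21.8 d [-0.0017  0.0203  0.0013] r [ 0.04 -0.05 -0.03]
no tip; pred [ 424.7 -288.9   25.3] [167.2235676  187.67581831]
red round [441.1  85.9] square [514.1 142.1] ctr [477.6 114. ] yaw -3.05 len 92.1 (92.2)
yellow round [ 422.3 -290.5] square [ 495.6 -234.7] ctr [ 459.  -262.6] yaw -3.36 len 92.2 (92.2)
blue round [434.2 -51.5] square [507.2   4.4] ctr [470.7 -23.5] yaw -3.12 len 91.9 (92.2)
green round [ 427.6 -175.7] square [ 501.3 -119.5] ctr [ 464.4 -147.6] yaw -3.28 len 92.7 (92.2)
```

>>> step_arm(deltas=[[[-0.0013, 0, 0.0011, 0, 0, 0, 0.015], [-0.0013, 0.006, 0.0011, 0, 0, 0, 0.015], [-0.0013, 0.011, 0.0011, 0, 0, 0, 0.015], [-0.0013, 0.013, 0.0011, 0, 0, 0, 0.015], [-0.0013, 0.013, 0.0011, 0, 0, 0, 0.015]]])

```text
time_s: 44.88
ee_pos: [422.3, -290.5, 109.3]
eef_rot: [-0.507, -0.493, 0.493, 0.508]
wrist_force: [0.1, 0.3, -0.8]
opening: 21.5
```

>>> step_arm(deltas=[[[0, 0.003, 0, 0, 0, 0, 0.015], [0, 0.006, 0, 0, 0, 0, 0.015], [0, 0.0073, 0, 0, 0, 0, 0.015], [0, 0.0073, 0, 0, 0, 0, 0.015], [0, 0.0073, 0, 0, 0, 0, 0.015]]])

```text
time_s: 45.3
ee_pos: [422.9, -291.2, 103.1]
eef_rot: [0.507, 0.493, -0.493, -0.507]
wrist_force: [-1.3, -0.1, -0.1]
opening: 21.9
```

Run:
```python
from h import *
to(496.5,-234.6,118.6,88.5)
```

```text
t 45.3 pos [ 422.9 -291.2  103.1] F [-1.3 -0.1 -0.1] open 21.9 d [ 0.0587 -0.0155 -0.0719] r [ 0.01 -0.15 -0.01]
```

Good. Next is yellow square: up, over, settle, press.

>>> step_arm(deltas=[[[0, -0.015, 0, 0, 0, 0, 0.015], [0, -0.025, 0, 0, 0, 0, 0.015], [0.025, -0.025, -0.03, 0, 0, 0, 0.015], [0.05, -0.025, -0.06, 0, 0, 0, 0.015], [0.0587, -0.025, -0.0719, 0, 0, 0, 0.015]]])

```text
time_s: 45.72
ee_pos: [499.4, -232.5, 129.0]
eef_rot: [0.508, 0.494, -0.492, -0.506]
wrist_force: [-0.1, 0.2, -0.2]
opening: 22.3
```

>>> step_arm(deltas=[[[0, 0, 0, 0, 0, 0, 0.015], [0, 0, 0, 0, 0, 0, 0.015], [0, 0.005, 0, 0, 0, 0, 0.015], [0, 0.01, 0, 0, 0, 0, 0.015], [0, 0.01, 0, 0, 0, 0, 0.015]]])

```text
time_s: 46.13
ee_pos: [494.9, -234.6, 116.7]
eef_rot: [-0.507, -0.492, 0.493, 0.508]
wrist_force: [-0.2, -0.5, -1.1]
opening: 21.9
```

>>> step_arm(deltas=[[[0, 0, 0, 0, 0, 0, 0.015], [0, 0, 0, 0, 0, 0, 0.015], [0, 0.003, 0, 0, 0, 0, 0.015], [0, 0.006, 0, 0, 0, 0, 0.015], [0, 0.008, 0, 0, 0, 0, 0.015]]])

```text
time_s: 46.55
ee_pos: [496.2, -234.5, 109.7]
eef_rot: [-0.507, -0.493, 0.493, 0.507]
wrist_force: [-0.2, 0.2, -2.5]
opening: 21.7
```

>>> step_arm(deltas=[[[0, 0.003, 0, 0, 0, 0, 0.015], [0, 0.006, 0, 0, 0, 0, 0.015], [0, 0.007, 0, 0, 0, 0, 0.015], [0, 0.007, 0, 0, 0, 0, 0.015], [0, 0.007, 0, 0, 0, 0, 0.015]]])

```text
time_s: 46.97
ee_pos: [496.5, -234.5, 103.1]
eef_rot: [0.507, 0.493, -0.493, -0.507]
wrist_force: [0.3, -0.2, 0.9]
opening: 21.8
```

Run:
```python
from h import *
to(435.4,-51.8,123.6,88.5)
```

```text
t 46.97 pos [ 496.5 -234.5  103.1] F [ 0.3 -0.2  0.9] open 21.8 d [ 0.1808 -0.0205  0.0663] r [-0.   -0.14 -0.01]
```

>>> step_arm(deltas=[[[0, -0.02, 0, 0, 0, 0, 0.015], [0, -0.04, 0, 0, 0, 0, 0.015], [0.035, -0.04, 0.012, 0, 0, 0, 0.015], [0.07, -0.04, 0.025, 0, 0, 0, 0.015], [0.105, -0.04, 0.038, 0, 0, 0, 0.015]]])

```text
time_s: 47.38
ee_pos: [461.1, -127.7, 143.2]
eef_rot: [0.508, 0.492, -0.492, -0.507]
wrist_force: [0.2, 0.5, -1.3]
opening: 21.8
```

>>> step_arm(deltas=[[[0.035, 0, 0.012, 0, 0, 0, 0.015], [0.06, 0.01, 0.02, 0, 0, 0, 0.015], [0.0758, 0.015, 0.0283, 0, 0, 0, 0.015], [0.0758, 0.02, 0.0283, 0, 0, 0, 0.015], [0.0758, 0.02, 0.0283, 0, 0, 0, 0.015]]])

```text
time_s: 47.8
ee_pos: [434.7, -50.9, 122.5]
eef_rot: [-0.506, -0.493, 0.493, 0.507]
wrist_force: [0.6, 0.2, -0.1]
opening: 21.7
```

>>> step_arm(deltas=[[[0, 0, 0, 0, 0, 0, 0.015], [0, 0, 0, 0, 0, 0, 0.015], [0, 0, 0, 0, 0, 0, 0.015], [0, 0, 0, 0, 0, 0, 0.015], [0, 0, 0, 0, 0, 0, 0.015]]])

```text
time_s: 48.22
ee_pos: [435.7, -52.5, 123.1]
eef_rot: [0.508, 0.493, -0.492, -0.507]
wrist_force: [1.0, -0.2, -1.6]
opening: 21.7
```

Run:
```python
from h import *
to(435.4,-51.8,103.6,88.5)
i,p=cam('scene');report(marks('scene',i,p,box=(133,188,318,243)))
```

```text
t 48.22 pos [435.7 -52.5 123.1] F [ 1.  -0.2 -1.6] open 21.7 d [0.0007 0.0195 0.0003] r [ 0.02 -0.21 -0.01]
red round [441.1  85.9] square [514.5 141.9] ctr [477.8 113.9] yaw -3.24 len 92.3 (92.2)
yellow round [ 422.3 -290.5] square [ 495.6 -234.5] ctr [ 458.9 -262.5] yaw -3.24 len 92.2 (92.2)
blue round [434.3 -51.5] square [507.2   4.4] ctr [470.7 -23.6] yaw -3.11 len 91.9 (92.2)
green round [ 427.6 -175.7] square [ 501.3 -119.5] ctr [ 464.4 -147.6] yaw -3.29 len 92.7 (92.2)
```

>>> step_arm(deltas=[[[0.0005, 0, 0.0002, 0, 0, 0, 0.015], [0.0005, 0.006, 0.0002, 0, 0, 0, 0.015], [0.0005, 0.011, 0.0002, 0, 0, 0, 0.015], [0.0005, 0.013, 0.0002, 0, 0, 0, 0.015], [0.0005, 0.013, 0.0002, 0, 0, 0, 0.015]]])

```text
time_s: 48.68
ee_pos: [434.5, -51.0, 109.1]
eef_rot: [-0.507, -0.492, 0.493, 0.508]
wrist_force: [-0.0, 0.0, -1.7]
opening: 21.9
```

>>> step_arm(deltas=[[[0, 0.003, 0, 0, 0, 0, 0.015], [0, 0.006, 0, 0, 0, 0, 0.015], [0, 0.007, 0, 0, 0, 0, 0.015], [0, 0.007, 0, 0, 0, 0, 0.015], [0, 0.007, 0, 0, 0, 0, 0.015]]])

```text
time_s: 49.1
ee_pos: [435.3, -51.3, 103.1]
eef_rot: [0.507, 0.493, -0.493, -0.507]
wrist_force: [-0.1, -0.4, -0.0]
opening: 21.8
```

>>> step_arm(deltas=[[[0, -0.015, 0, 0, 0, 0, 0.015], [0, -0.025, 0, 0, 0, 0, 0.015], [0.025, -0.025, -0.03, 0, 0, 0, 0.015], [0.05, -0.025, -0.06, 0, 0, 0, 0.015], [0.0581, -0.025, -0.0714, 0, 0, 0, 0.015]]])

```text
time_s: 49.52
ee_pos: [511.8, 6.6, 128.8]
eef_rot: [0.508, 0.494, -0.491, -0.506]
wrist_force: [0.2, -0.4, -2.3]
opening: 22.3
```

>>> step_arm(deltas=[[[0, 0, 0, 0, 0, 0, 0.015], [0, 0, 0, 0, 0, 0, 0.015], [0, 0.005, 0, 0, 0, 0, 0.015], [0, 0.01, 0, 0, 0, 0, 0.015], [0, 0.01, 0, 0, 0, 0, 0.015]]])

```text
time_s: 49.93
ee_pos: [506.5, 4.3, 116.7]
eef_rot: [-0.507, -0.492, 0.493, 0.508]
wrist_force: [-0.8, -0.8, -1.3]
opening: 21.7
```

>>> step_arm(deltas=[[[0, 0, 0, 0, 0, 0, 0.015], [0, 0, 0, 0, 0, 0, 0.015], [0, 0, 0, 0, 0, 0, 0.015], [0, 0, 0, 0, 0, 0, 0.015], [0, 0, 0, 0, 0, 0, 0.015]]])

```text
time_s: 50.35
ee_pos: [508.3, 4.6, 118.2]
eef_rot: [0.507, 0.493, -0.493, -0.507]
wrist_force: [-0.4, -0.8, -1.0]
opening: 22.0
```

Run:
```python
from h import *
to(508.3,4.3,103.6,88.5)
```

```text
t 50.35 pos [508.3   4.6 118.2] F [-0.4 -0.8 -1. ] open 22.0 d [-0.0003  0.0146  0.    ] r [ 0.02 -0.16 -0.  ]
```

>>> step_arm(deltas=[[[0, 0.004, 0, 0, 0, 0, 0.015], [0, 0.007, 0, 0, 0, 0, 0.015], [0, 0.01, 0, 0, 0, 0, 0.015], [0, 0.0125, 0, 0, 0, 0, 0.015], [0, 0.0148, 0, 0, 0, 0, 0.015]]])

```text
time_s: 50.77
ee_pos: [508.2, 4.8, 102.9]
eef_rot: [-0.507, -0.493, 0.493, 0.507]
wrist_force: [-0.3, 0.3, 0.4]
opening: 22.0
```

>>> step_arm(deltas=[[[0, 0, 0, 0, 0, 0, 0.015], [0, 0, 0, 0, 0, 0, 0.015], [0, 0, 0, 0, 0, 0, 0.015], [0, 0, 0, 0, 0, 0, 0.015], [0, 0, 0, 0, 0, 0, 0.015]]])

```text
time_s: 51.18
ee_pos: [508.2, 4.8, 103.3]
eef_rot: [-0.507, -0.493, 0.493, 0.507]
wrist_force: [-0.9, 0.3, 0.7]
opening: 21.8
```

>>> step_arm(deltas=[[[0, -0.02, 0, 0, 0, 0, 0.015], [0, -0.04, 0, 0, 0, 0, 0.015], [-0.035, -0.04, 0.014, 0, 0, 0, 0.015], [-0.07, -0.04, 0.028, 0, 0, 0, 0.015], [-0.105, -0.04, 0.042, 0, 0, 0, 0.015]]])

```text
time_s: 51.6
ee_pos: [463.0, -99.6, 143.6]
eef_rot: [0.507, 0.494, -0.493, -0.506]
wrist_force: [1.2, -0.4, -2.0]
opening: 22.1
```

>>> step_arm(deltas=[[[-0.035, 0, 0.014, 0, 0, 0, 0.015], [-0.06, 0.01, 0.025, 0, 0, 0, 0.015], [-0.0778, 0.015, 0.0322, 0, 0, 0, 0.015], [-0.0778, 0.02, 0.0322, 0, 0, 0, 0.015], [-0.0778, 0.02, 0.0322, 0, 0, 0, 0.015]]])

```text
time_s: 52.02
ee_pos: [428.0, -176.2, 122.3]
eef_rot: [-0.507, -0.492, 0.492, 0.508]
wrist_force: [0.6, 0.6, -1.1]
opening: 21.8
```

>>> step_arm(deltas=[[[0, 0, 0, 0, 0, 0, 0.015], [0, 0, 0, 0, 0, 0, 0.015], [0, 0, 0, 0, 0, 0, 0.015], [0, 0, 0, 0, 0, 0, 0.015], [0, 0, 0, 0, 0, 0, 0.015]]])

```text
time_s: 52.43
ee_pos: [429.2, -175.3, 123.5]
eef_rot: [0.507, 0.493, -0.493, -0.507]
wrist_force: [0.2, -0.6, -1.8]
opening: 21.8
```

Run:
```python
from h import *
to(428.9,-176,103.6,88.5)
i,p=cam('scene');report(marks('scene',i,p,box=(133,188,318,243)))
```

```text
t 52.43 pos [ 429.2 -175.3  123.5] F [ 0.2 -0.6 -1.8] open 21.8 d [-0.0007  0.0199  0.0003] r [ 0.03 -0.07 -0.01]
red round [441.1  85.9] square [514.3 142.1] ctr [477.7 114. ] yaw -3.09 len 92.2 (92.2)
yellow round [ 422.3 -290.5] square [ 495.6 -234.5] ctr [ 458.9 -262.5] yaw -3.22 len 92.2 (92.2)
blue round [434.2 -51.5] square [507.1   4.5] ctr [470.6 -23.5] yaw -3.01 len 91.9 (92.2)
green round [ 427.7 -175.5] square [ 501.2 -119.5] ctr [ 464.5 -147.5] yaw -3.29 len 92.4 (92.2)
```

>>> step_arm(deltas=[[[-0.0004, 0, 0.0002, 0, 0, 0, 0.015], [-0.0004, 0.006, 0.0002, 0, 0, 0, 0.015], [-0.0004, 0.011, 0.0002, 0, 0, 0, 0.015], [-0.0004, 0.013, 0.0002, 0, 0, 0, 0.015], [-0.0004, 0.013, 0.0002, 0, 0, 0, 0.015]]])

```text
time_s: 52.9
ee_pos: [428.0, -175.9, 109.3]
eef_rot: [-0.507, -0.493, 0.493, 0.508]
wrist_force: [-0.6, 0.3, -0.8]
opening: 21.9
```

>>> step_arm(deltas=[[[0, 0.003, 0, 0, 0, 0, 0.015], [0, 0.006, 0, 0, 0, 0, 0.015], [0, 0.007, 0, 0, 0, 0, 0.015], [0, 0.007, 0, 0, 0, 0, 0.015], [0, 0.007, 0, 0, 0, 0, 0.015]]])

```text
time_s: 53.32
ee_pos: [428.7, -176.3, 103.3]
eef_rot: [0.507, 0.493, -0.493, -0.507]
wrist_force: [-0.7, -0.1, 0.2]
opening: 21.9
```

>>> step_arm(deltas=[[[0, -0.015, 0, 0, 0, 0, 0.015], [0, -0.025, 0, 0, 0, 0, 0.015], [0.025, -0.025, -0.03, 0, 0, 0, 0.015], [0.05, -0.025, -0.06, 0, 0, 0, 0.015], [0.0585, -0.025, -0.0716, 0, 0, 0, 0.015]]])

```text
time_s: 53.73
ee_pos: [504.9, -118.0, 128.9]
eef_rot: [0.508, 0.494, -0.492, -0.506]
wrist_force: [-0.0, -0.2, -1.4]
opening: 21.8
```

>>> step_arm(deltas=[[[0, 0, 0, 0, 0, 0, 0.015], [0, 0, 0, 0, 0, 0, 0.015], [0, 0.005, 0, 0, 0, 0, 0.015], [0, 0.01, 0, 0, 0, 0, 0.015], [0, 0.01, 0, 0, 0, 0, 0.015]]])

```text
time_s: 54.15
ee_pos: [500.2, -120.1, 116.9]
eef_rot: [-0.507, -0.492, 0.493, 0.508]
wrist_force: [0.4, 0.4, -1.4]
opening: 21.7
```

>>> step_arm(deltas=[[[0, 0, 0, 0, 0, 0, 0.015], [0, 0, 0, 0, 0, 0, 0.015], [0, 0, 0, 0, 0, 0, 0.015], [0, 0, 0, 0, 0, 0, 0.015], [0, 0, 0, 0, 0, 0, 0.015]]])

```text
time_s: 54.57
ee_pos: [501.9, -120.0, 118.4]
eef_rot: [0.507, 0.493, -0.493, -0.507]
wrist_force: [0.6, 0.1, -1.4]
opening: 22.0
```

Run:
```python
from h import *
to(502.1,-119.6,103.6,88.5)
```

```text
t 54.57 pos [ 501.9 -120.   118.4] F [ 0.6  0.1 -1.4] open 22.0 d [ 0.0004  0.0148 -0.0002] r [ 0.02 -0.16 -0.01]
```

>>> step_arm(deltas=[[[0, 0.004, 0, 0, 0, 0, 0.015], [0, 0.007, 0, 0, 0, 0, 0.015], [0, 0.01, 0, 0, 0, 0, 0.015], [0, 0.0125, 0, 0, 0, 0, 0.015], [0, 0.0148, 0, 0, 0, 0, 0.015]]])

```text
time_s: 54.98
ee_pos: [501.8, -119.8, 103.1]
eef_rot: [-0.507, -0.493, 0.493, 0.507]
wrist_force: [0.7, 0.3, 0.1]
opening: 22.0
```

>>> step_arm(deltas=[[[0, 0, 0, 0, 0, 0, 0.015], [0, 0, 0, 0, 0, 0, 0.015], [0, 0, 0, 0, 0, 0, 0.015], [0, 0, 0, 0, 0, 0, 0.015], [0, 0, 0, 0, 0, 0, 0.015]]])

```text
time_s: 55.4
ee_pos: [501.8, -119.8, 103.5]
eef_rot: [-0.507, -0.493, 0.493, 0.507]
wrist_force: [-0.7, 0.4, 0.0]
opening: 22.0
```

>>> step_arm(deltas=[[[0, -0.02, 0, 0, 0, 0, 0.015], [0, -0.05, 0, 0, 0, 0, 0.015], [0.03, -0.07, 0, 0, 0, 0, 0.015], [0.06, -0.09, 0, 0, 0, 0, 0.015], [0.09, -0.113, 0, 0, 0, 0, 0.015]]])

```text
time_s: 55.82
ee_pos: [504.0, -29.2, 217.0]
eef_rot: [-0.507, -0.492, 0.492, 0.508]
wrist_force: [0.4, 1.1, -1.4]
opening: 21.9
```

>>> step_arm(deltas=[[[0.04, 0, -0.001, 0, 0, 0, 0.015], [0.08, 0, -0.002, 0, 0, 0, 0.015], [0.12, 0, -0.003, 0, 0, 0, 0.015], [0.16, 0, -0.004, 0, 0, 0, 0.015], [0.2, 0, -0.005, 0, 0, 0, 0.015]]])

```text
time_s: 56.23
ee_pos: [515.0, 171.8, 216.6]
eef_rot: [0.507, 0.493, -0.493, -0.507]
wrist_force: [1.3, 0.1, -1.1]
opening: 21.8
```

>>> step_arm(deltas=[[[0.04, 0, -0.001, 0, 0, 0, 0.015], [0.08, 0, -0.002, 0, 0, 0, 0.015], [0.12, 0, -0.002, 0, 0, 0, 0.015], [0.15, 0, -0.002, 0, 0, 0, 0.015], [0.15, 0, -0.002, 0, 0, 0, 0.015]]])

```text
time_s: 56.65
ee_pos: [520.7, 325.4, 215.8]
eef_rot: [-0.505, -0.495, 0.493, 0.507]
wrist_force: [-0.7, -1.1, -1.2]
opening: 22.0
```

>>> step_arm(deltas=[[[0, 0, 0, 0, 0, 0, 0.015], [0, 0, 0, 0, 0, 0, 0.015], [0, 0, 0, 0, 0, 0, 0.015], [0, 0, 0, 0, 0, 0, 0.015], [0, 0, 0, 0, 0, 0, 0.015]]])

```text
time_s: 57.07
ee_pos: [521.9, 318.5, 216.7]
eef_rot: [0.508, 0.492, -0.492, -0.508]
wrist_force: [0.5, 0.0, -1.5]
opening: 21.9
```

Run:
```python
from h import *
to(522.2,322.7,117.6,88.4)
i,p=cam('scene');report(marks('scene',i,p,box=(133,188,318,243)))
```

```text
t 57.07 pos [521.9 318.5 216.7] F [ 0.5  0.  -1.5] open 21.9 d [ 0.0042  0.0991 -0.0002] r [ 0.01 -0.16 -0.  ]
red round [441.4  85.8] square [514.1 142. ] ctr [477.8 113.9] yaw -2.86 len 91.8 (92.2)
yellow round [ 422.3 -290.5] square [ 495.6 -234.5] ctr [ 458.9 -262.5] yaw -3.23 len 92.2 (92.2)
blue round [434.2 -51.5] square [507.1   4.5] ctr [470.7 -23.5] yaw -3.04 len 91.9 (92.2)
green round [ 427.6 -175.7] square [ 501.3 -119.5] ctr [ 464.4 -147.6] yaw -3.29 len 92.7 (92.2)
```

>>> step_arm(deltas=[[[0.0, 0, 0, 0, 0, 0, 0.015], [0.0, 0, 0, 0, 0, 0, 0.015], [0.0, 0.01, 0, 0, 0, 0, 0.015], [0.0, 0.015, 0, 0, 0, 0, 0.015], [0, 0.015, 0, 0, 0, 0, 0.015]]])

```text
time_s: 57.53
ee_pos: [520.4, 319.3, 199.3]
eef_rot: [-0.507, -0.492, 0.494, 0.508]
wrist_force: [-0.8, 0.2, -2.4]
opening: 21.6
```

>>> step_arm(deltas=[[[0, 0, 0, 0, 0, 0, 0.015], [0, 0, 0, 0, 0, 0, 0.015], [0, 0, 0, 0, 0, 0, 0.015], [0, 0, 0, 0, 0, 0, 0.015], [0, 0, 0, 0, 0, 0, 0.015]]])

```text
time_s: 57.95
ee_pos: [521.7, 319.9, 201.7]
eef_rot: [0.507, 0.493, -0.493, -0.507]
wrist_force: [-0.5, 0.1, -1.8]
opening: 21.9
```

Run:
```python
from h import *
to(522.2,322.8,117.6,88.4)
```

```text
t 57.95 pos [521.7 319.9 201.7] F [-0.5  0.1 -1.8] open 21.9 d [ 0.0029  0.0841 -0.0004] r [ 0.03 -0.04  0.01]
```

>>> step_arm(deltas=[[[0.0029, 0, -0.0004, 0, 0, 0, 0.015], [0.0029, 0, -0.0004, 0, 0, 0, 0.015], [0.0029, 0.015, -0.0004, 0, 0, 0, 0.015], [0.0029, 0.03, -0.0004, 0, 0, 0, 0.015], [0.0029, 0.045, -0.0004, 0, 0, 0, 0.015]]])

```text
time_s: 58.37
ee_pos: [522.2, 322.9, 156.3]
eef_rot: [0.507, 0.493, -0.492, -0.507]
wrist_force: [0.3, -1.2, -0.7]
opening: 21.8
```

>>> step_arm(deltas=[[[0, 0.01, 0, 0, 0, 0, 0.015], [0, 0.02, 0, 0, 0, 0, 0.015], [0, 0.025, 0, 0, 0, 0, 0.015], [0, 0.03, 0, 0, 0, 0, 0.015], [0, 0.03, 0, 0, 0, 0, 0.015]]])

```text
time_s: 58.78
ee_pos: [521.7, 322.5, 125.6]
eef_rot: [-0.507, -0.492, 0.493, 0.507]
wrist_force: [0.1, -0.2, -1.4]
opening: 22.1
```

>>> step_arm(deltas=[[[0, 0, 0, 0, 0, 0, 0.015], [0, 0, 0, 0, 0, 0, 0.015], [0, 0, 0, 0, 0, 0, 0.015], [0, 0, 0, 0, 0, 0, 0.015], [0, 0, 0, 0, 0, 0, 0.015]]])

```text
time_s: 59.2
ee_pos: [522.2, 322.7, 126.9]
eef_rot: [0.507, 0.493, -0.492, -0.507]
wrist_force: [-0.5, -0.3, -0.8]
opening: 21.2
```

Run:
```python
from h import *
to(522.2,322.8,117,88.4)
```

```text
t 59.2 pos [522.2 322.7 126.9] F [-0.5 -0.3 -0.8] open 21.2 d [0.0001 0.0099 0.    ] r [ 0.04 -0.05  0.02]
```

Inside the slot without contact. I lower the last 10 mm, then release slowly and watch the force.

>>> step_arm(deltas=[[[0, 0.004, 0, 0, 0, 0, 0.015], [0, 0.007, 0, 0, 0, 0, 0.015], [0, 0.009, 0, 0, 0, 0, 0.015], [0, 0.0102, 0, 0, 0, 0, 0.015], [0, 0.0102, 0, 0, 0, 0, 0.015]]])

```text
time_s: 59.62
ee_pos: [521.8, 322.6, 116.6]
eef_rot: [-0.507, -0.493, 0.493, 0.507]
wrist_force: [-2.4, -1.3, 3.3]
opening: 22.2
```

>>> step_arm(deltas=[[[0, 0, 0, 0, 0, 0, 0.015], [0, 0, 0, 0, 0, 0, 0.015], [0, 0, 0, 0, 0, 0, 0.015], [0, 0, 0, 0, 0, 0, 0.015], [0, 0, 0, 0, 0, 0, 0.015]]])

```text
time_s: 60.03
ee_pos: [521.8, 322.6, 116.6]
eef_rot: [0.507, 0.493, -0.493, -0.507]
wrist_force: [-2.3, -1.5, 5.1]
opening: 21.6
```

>>> step_arm(deltas=[[[0, 0, 0, 0, 0, 0, 0.022], [0, 0, 0, 0, 0, 0, 0.024], [0, 0, 0, 0, 0, 0, 0.028], [0, 0, 0, 0, 0, 0, 0.04], [0, 0, 0, 0, 0, 0, 0.06]]])

```text
time_s: 60.45
ee_pos: [522.1, 322.7, 115.9]
eef_rot: [-0.507, -0.493, 0.493, 0.507]
wrist_force: [-0.1, -0.2, -0.1]
opening: 36.9
```

>>> step_arm(deltas=[[[0, 0, 0, 0, 0, 0, 0.06], [0, 0, 0, 0, 0, 0, 0.06], [0, 0, 0, 0, 0, 0, 0.06], [0, 0, 0, 0, 0, 0, 0.06], [0, 0, 0, 0, 0, 0, 0.06]]])

```text
time_s: 60.87
ee_pos: [522.0, 322.7, 116.2]
eef_rot: [-0.507, -0.493, 0.493, 0.507]
wrist_force: [0.7, 0.2, -0.8]
opening: 59.9
```

>>> step_arm(deltas=[[[0, -0.02, 0, 0, 0, 0, 0.06], [0, -0.04, 0, 0, 0, 0, 0.06], [0, -0.07, 0, 0, 0, 0, 0.06], [0, -0.11, 0, 0, 0, 0, 0.06], [0, -0.14, 0, 0, 0, 0, 0.06]]])

```text
time_s: 61.28
ee_pos: [522.2, 322.8, 258.9]
eef_rot: [0.507, 0.493, -0.492, -0.507]
wrist_force: [1.3, -0.5, -0.3]
opening: 60.0
```

>>> step_arm(deltas=[[[0, 0, 0.04, 0, 0, 0, 0.06], [0, 0, 0.08, 0, 0, 0, 0.06], [0, 0, 0.12, 0, 0, 0, 0.06], [0, 0, 0.16, 0, 0, 0, 0.06], [0, 0, 0.16, 0, 0, 0, 0.06]]])

```text
time_s: 61.7
ee_pos: [355.1, 327.0, 256.4]
eef_rot: [-0.505, -0.493, 0.495, 0.507]
wrist_force: [-0.9, 0.2, 0.2]
opening: 59.9
```

>>> step_arm(deltas=[[[0, 0, 0, 0, 0, 0, 0.06], [0, 0, 0, 0, 0, 0, 0.06], [0, 0, 0, 0, 0, 0, 0.06], [0, 0, 0, 0, 0, 0, 0.06], [0, 0, 0, 0, 0, 0, 0.06]]])

```text
time_s: 62.12
ee_pos: [363.2, 327.2, 255.9]
eef_rot: [-0.507, -0.492, 0.493, 0.507]
wrist_force: [-0.5, -0.1, -0.8]
opening: 60.1
```

Run:
```python
from h import *
i,p=cam('scene');report(marks('scene',i,p,box=(133,188,318,243)))
a=cv2.resize(i[130:250,130:400],(790,351),interpolation=cv2.INTER_CUBIC)
i,p=cam('top');report(marks('top',i,p,box=(205,138,340,209)))
b=cv2.resize(i[140:215,145:345],(600,225),interpolation=cv2.INTER_CUBIC);b=np.hstack([b,np.zeros((225,190,3),np.uint8)])
cv2.imwrite('pics/end.png',np.vstack([a,b])[:,:,::-1]);print(ctrl.read_state()['ee_pos'])
```

```text
red round [441.1  85.9] square [514.3 141.9] ctr [477.7 113.9] yaw -3.16 len 92.1 (92.2)
yellow round [ 422.3 -290.5] square [ 495.6 -234.5] ctr [ 458.9 -262.5] yaw -3.21 len 92.2 (92.2)
blue round [434.2 -51.6] square [507.1   4.5] ctr [470.7 -23.5] yaw -3.02 len 92.0 (92.2)
green round [ 427.7 -175.5] square [ 501.2 -119.5] ctr [ 464.5 -147.5] yaw -3.28 len 92.4 (92.2)
red round [442.5  84.8] square [516.2 141.6] ctr [479.3 113.2] yaw -3.01 len 93.0 (92.2)
yellow round [ 423.8 -290.7] square [ 496.9 -234.4] ctr [ 460.4 -262.6] yaw -2.95 len 92.3 (92.2)
blue round [435.9 -52.3] square [509.1   3.9] ctr [472.5 -24.2] yaw -3.11 len 92.3 (92.2)
green round [ 429.6 -176.2] square [ 502.7 -119.8] ctr [ 466.1 -148. ] yaw -2.93 len 92.4 (92.2)
[362.8290974  327.12904179 255.86636563]
```

View pics/end.png

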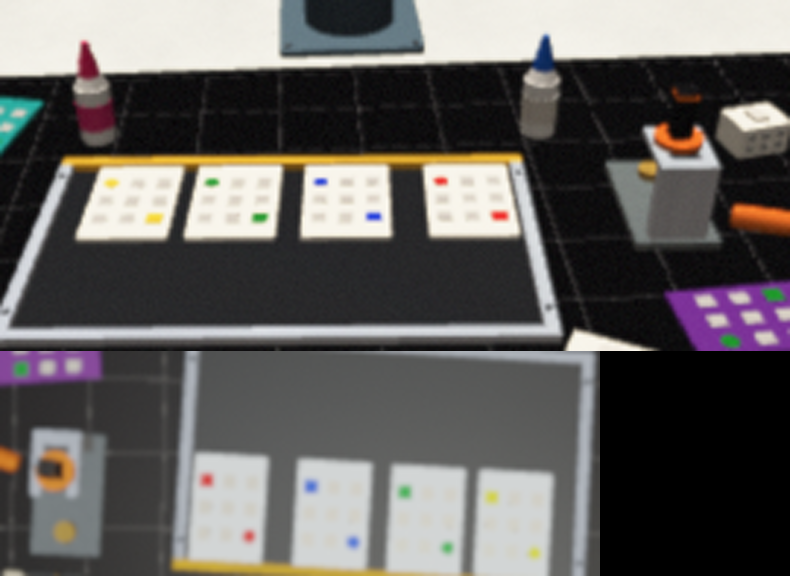

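The probe hangs in its fork by the collar and all four panels lie along the yellow bar. The bottles look upright and untouched. I hand in.

```bash
python3 -c "
from cell import ctrl
print(ctrl.hand_in())"
```

```text
the job is handed in; nothing more can be done
None
```

I drew all four panels flush to the stop bar and zeroed the probe on the datum disc. I then pressed red, yellow, blue and green, round mark before square on each. The probe is back in its fork and the job was handed in at about 62 s of simulated time.

- **Repeats:** Red was knocked aside during the run and had to be drawn again. Green twisted on the first pull, so I drew it again and then nudged it once more.
- **Panels at the end:** Both cameras show each panel's centre within about 0.5 mm of one line along the bar. Their yaws are −2.9° to −3.3°, while the bar line itself came out at about −2.8°. That difference is within the scatter of the measurements.
- **Readings:** Each press went about 5 mm past first contact, and the datum about 6 mm. The arm stopped within about 1 mm of each mark's measured centre. I checked only red round by eye on the mark. The rest rely on measured positions and force, and the stylus reading itself cannot be seen.
- **Less certain:** The two cameras differed by about 2 mm on positions, so I used their average. The disc was partly hidden in one view, so its centre is good to about 2 mm.
- **Surroundings:** I did not touch the bottles, houses or tools, and those in the last picture stand as before.

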